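# Put the cutting dies back on their outlined boards

### The job

Put the four steel cutting dies away: set each one, cutting edge down, on the plywood board that carries its own full-size outline, lying flat and covering the outline squarely, the same way round as it is drawn. Leave the thread spool and the small amber jar standing where they are among them.

Things in the scene. Friction and masses are not known exactly. Their poses are not given: they have to be found in the camera images.
- die_round: Loose steel cutting die, cutting edge down: open upright band 4 mm thick, 32 mm high, braces across its top; 0.15-0.4 kg. Round, 58 mm outside diameter, one brace. Origin: centre, at the bottom edge. z up.
- die_pocket: Loose steel cutting die, cutting edge down: open upright band 4 mm thick, 32 mm high, braces across its top; 0.15-0.4 kg. Plain oblong, 88 mm (its x) by 56 mm (its y), all corners alike, the same either way round. Origin: middle, at the bottom edge. z up.
- die_tag: Loose steel cutting die, cutting edge down: open upright band 4 mm thick, 32 mm high, braces across its top; 0.15-0.4 kg. Luggage-tag shape, 104 mm (its x) by 56 mm (its y), both corners of the +x end cut off by 18 mm, a 10 mm punch tube near that end. Origin: foot of the tube; middle of the die at x = -32 mm, cut-off end +20, square end -84; long sides straight from -79 to +2. z up.
- die_strap: Loose steel cutting die, cutting edge down: open upright band 4 mm thick, 32 mm high, braces across its top; 0.15-0.4 kg. Strap-end shape, 116 mm (its x) by 36 mm (its y), +x end a blunt point, other end square, three 10 mm punch tubes in a row. Origin: foot of the tube nearest the point; middle of the die at x = -30 mm, point +28, square end -88; long sides straight from -84 to 0. z up.
- board_round: Plywood board lying fixed on the table, 130 mm (its x) by 92 mm (its y), 9 mm thick, with a full-size black outline on top: a 58 mm circle. Origin: centre of the board's underside, below the middle of the outline; z up, top face at z = 9 mm.
- board_pocket: Plywood board lying fixed on the table, 130 mm (its x) by 92 mm (its y), 9 mm thick, with a full-size black outline on top: the plain oblong die's, 88 by 56 mm, long way along the board's x. Origin: centre of the board's underside, below the middle of the outline; z up, top face at z = 9 mm.
- board_tag: Plywood board lying fixed on the table, 130 mm (its x) by 92 mm (its y), 9 mm thick, with a full-size black outline on top: the luggage-tag die's, cut-off corners to the board's +x, a dot for the punch tube at x = +32 mm. Origin: centre of the board's underside, below the middle of the outline; z up, top face at z = 9 mm.
- board_strap: Plywood board lying fixed on the table, 130 mm (its x) by 92 mm (its y), 9 mm thick, with a full-size black outline on top: the strap-end die's, point to the board's +x, dots for its three tubes, the one nearest the point at x = +30 mm. Origin: centre of the board's underside, below the middle of the outline; z up, top face at z = 9 mm.
- spool: Bystander: small brown spool of thread standing on the table, 42 mm in diameter, 48 mm high, light and loose. Origin: centre of its underside, z up.
- jar: Bystander: small amber glass jar with a dark lid, standing on the table, 42 mm in diameter, 50 mm high, loose. Origin: centre of its underside, z up.
There are look-alikes about, which are no part of the job. Leave any blue look-alike of the die_round alone.

How it is judged:
By the outcome, as a careful person would: the job done as asked, in the order asked, and still so for the second after the job is handed in, with the robot touching nothing.
It also fails if it takes over 93 s, if anything falls off the work surface, if the arm or the gripper's body presses on something with over 40 N, if the wrist force passes 120 N, or if a joint passes its speed limit or range.

### The arm

A 7-joint arm with a two-finger parallel gripper is mounted at the origin on the work surface. World frame = base frame: x ahead of the robot, y to its left, z up, the work surface at z = 0. Lengths are in mm, angles in rad, forces in N, time in s.
With the tool pointing down it reaches from about 400 to 875 mm from the base axis. Payload 4.4 kg.
Tool frame: the origin (TCP) lies at the very end of the fingers, on their centre line; the grasp point (between the pads) lies 19 mm behind it; z points along the fingers, x is the direction in which the jaws open and shut, and the axes are right-handed (so a half turn about z gives the same grasp; the last joint's range is limited). The gripper opens to 85 mm and grips with 20 to 120 N. Pads are 22 mm wide; open, the fingers measure 114 mm over their backs; the gripper's body (76 mm by 85 mm) begins 54 mm behind the grasp point. The pads swing forward as they close: fully open they stand 13 mm farther back than shut.
Start: joints at [1.173, 0.628, 0.038, 1.517, -0.027, 0.996, -0.02], TCP at [211.762, -614.552, 231.313] pointing down, gripper open.
Joint ranges: [-3.06, 3.06], [-0.37, 2.12], [-1.25, 1.32], [0.18, 2.47], [-1.1, 4.24], [0.23, 1.98], [-2.94, 2.94]. Speed limits (rad/s): [2.57, 2.57, 3.14, 3.14, 3.14, 3.14, 3.14].

### API

Orientations are given as [roll, pitch, yaw] about the fixed x, y, z axes, in that order (R = Rz(yaw) Ry(pitch) Rx(roll)).
In Python, from cell import ctrl, get_image, job, models gives the robot as it stands.
- The arm moves only by the tool move_arm, never from a script. Its argument "moves" is a list that holds one entry, the list of rows, each a list of 6 numbers: the shift along the tool's x, y, z in m, then the turn, a rotation vector about the tool's x, y, z in rad. A call has 1 to 20 rows; each row is the pose to reach, as a shift and turn from the pose commanded when the call began, along the tool's axes at that moment; what a row does not reach only later rows make up. A row lasts 1/8 s, in which the tool goes at most 62.5 mm and 10.7 degrees, less where a joint would pass 70% of its speed; a pose out of reach is approached as far as the arm can. A call with a gripper value outside its range is refused whole. "jaw" is the opening, from 0 (shut) to 1 (fully open), set as the call begins (left out, the last holds). The fingers move at their own pace and stop on an object; the grip force is fixed at half the most. Time passes only in rows, so rows that repeat a pose let the fingers close. It gives the time, the measured TCP pose, the force and the opening at its end, in the units of the state.
- ctrl.read_state(): the state, without advancing time (a new reading comes with each control period).
- get_image(name): name is "scene" or "top" or "wrist"; returns a dict with "color" (480x640x3 uint8, blue, green, red), "fov_y" (degrees; the focal length in pixels is half the picture's height over the tangent of half this angle, whatever the lens; pixels are square), "cx", "cy" (the principal point, pixels), "origin" and "orientation" of the camera in the world; the wrist camera has in their place "hand_eye" (4x4, takes a point from camera to tool coordinates, whose origin is the TCP and whose axes are the tool frame's). Camera axes: x right, y up, looking along -z (the intrinsics and any distortion apply to the point x, -y, -z); pixel columns grow to the right and rows downward; lengths in mm; the calibration is good to about 2 mm. A picture is of the moment at which its call begins: read the wrist's pose just before it. There is no depth.
- job.finish_job(): hands the job in, once; it reports no verdict.
Trained networks look in the newest picture that a camera, given by its name, has taken for a name from the list of things; names that differ only in an ending like _2 or _b are one class to them, and where a whole thing is asked for, a point or a joint stands for the part that bears it (a point fixed in the world has none). Each returns a list of dicts, best first, with "score" (0 to 1); they miss things now and then, are a little off and sometimes report something else, mostly with a low value. They report only what shows in the picture. A call takes as long as a camera call. They do not tell look-alikes from the thing itself.
- models.cut_out(camera, thing): "pixels" (480x640 bool, what is visible of it) and "uv" ([column, row] in pixels, amid what is visible of it).
- models.place_of(camera, thing): "uv" ([column, row] in pixels: a listed point, or the origin of a listed thing).
The state is a dict: "clock": time; "qpos": joint angles; "qd": joint speeds; "tau": joint torques, N m; "eef_pos": TCP position; "tool_rot": TCP orientation; "force": force on the tool from outside, world axes, zero at the start; "torque": the same for the moment, N m; "width": finger opening in mm.
Only numpy, scipy, OpenCV 4.12 (cv2) and the standard library are available. Lean on these libraries where they do the work, as an engineer would, in place of code of your own. Each camera call takes 0.05 s, during which the arm holds its last target.

## Working session

There is one attempt and no reset: what is moved stays moved. The work goes in short steps, Python scripts to look and compute and a tool call to move; the robot and the scene stay as the last step left them, time stands still between calls to the robot, and variables do not carry over. Pictures are saved under pics/ and viewed, and the job is handed in when it is done.

Besides the shell and the picture viewer there is one more tool, called after "Emit:" by a JSON object that holds its "fn" and its "kwargs", one argument or row to a line. move_arm: Moves the arm, as the interface text tells. Its arguments: {"type":"object","properties":{"moves":{"type":"array","items":{"type":"array","items":{"type":"array","items":{"type":"number"}}}},"jaw":{"type":"number"}},"required":["moves"]}

```bash
ls; mkdir -p pics; python3 - <<'E'
from cell import ctrl,get_image,job,models
import cv2,numpy as np
s=ctrl.read_state();print(s)
for n in("scene","top","wrist"):
    d=get_image(n);cv2.imwrite(f"pics/{n}0.png",d["color"]);print(n,{k:v for k,v in d.items() if k!="color"})
E
```

```text
pics
{'clock': 0.0, 'qpos': array([ 1.17316289,  0.6293263 ,  0.03843027,  1.51839327, -0.02701318,
        0.9963054 , -0.01999473]), 'qd': array([ 7.29706240e-04, -1.46964190e-03,  5.50279203e-04,  9.58184641e-04,
        6.24560749e-05,  1.31173497e-03,  9.69494303e-04]), 'tau': array([ 6.64982163e-04, -5.63394821e+01,  1.22594163e+00, -1.93444902e+01,
        1.09511154e-02,  1.03374981e-02, -1.38521344e-05]), 'eef_pos': array([ 211.58344349, -613.92243035,  230.39364837]), 'tool_rot': array([ 3.14158571e+00,  1.91484201e-03, -1.23895592e+00]), 'force': array([ 0.04627945, -0.31935147,  0.75349797]), 'torque': array([0.03775795, 0.03647405, 0.01174311]), 'width': 85.23270318554037}
scene {'fov_y': 45.66833150266874, 'cx': 324.1146923700808, 'cy': 241.24090268584908, 'origin': array([ 973.40093282, -493.60738738, 1020.26077121]), 'orientation': array([0.63389932, 0.01175077, 0.78503537])}
top {'fov_y': 47.772388260991235, 'cx': 335.0167522210936, 'cy': 246.98857165281788, 'origin': array([ 378.24496261,   13.00636596, 1140.5686753 ]), 'orientation': array([ 6.82808707e-02,  9.95757785e-04, -1.54236945e+00])}
wrist {'fov_y': 66.49052797529697, 'cx': 317.56748592680015, 'cy': 241.21836022136998, 'hand_eye': array([[ 9.99998079e-01,  1.81275378e-03,  7.45697436e-04,
        -2.38448375e-01],
       [ 1.94842051e-03, -9.60814153e-01, -2.77186520e-01,
        -7.00606129e+01],
       [ 2.14005740e-04,  2.77187440e-01, -9.60815839e-01,
        -1.43097627e+02],
       [ 0.00000000e+00,  0.00000000e+00,  0.00000000e+00,
         1.00000000e+00]])}
```

View pics/scene0.png

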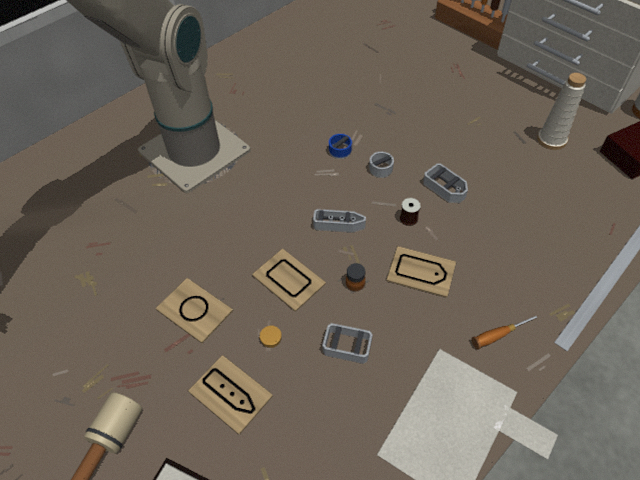

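View pics/top0.png

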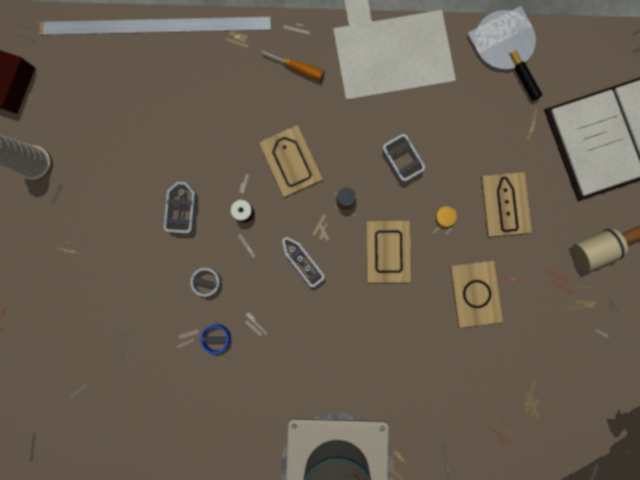

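View pics/wrist0.png

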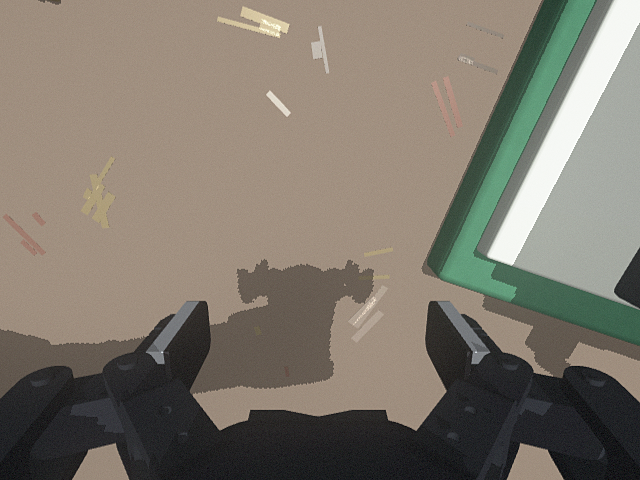

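```bash
cat > h.py <<'E'
from cell import ctrl,get_image,job,models
import cv2,numpy as np
from scipy.optimize import minimize,least_squares
from scipy.spatial.transform import Rotation as Ro
def campose(d,s=None):
    if "origin" in d: return Ro.from_euler("xyz",d["orientation"]).as_matrix(),np.array(d["origin"])
    H=d["hand_eye"];R=Ro.from_euler("xyz",s["tool_rot"]).as_matrix()
    return R@H[:3,:3],R@H[:3,3]+s["eef_pos"]
def proj(P,d,pose):
    R,o=pose;p=(np.asarray(P,float)-o)@R;f=240/np.tan(np.radians(d["fov_y"]/2))
    return np.c_[d["cx"]+f*p[:,0]/-p[:,2],d["cy"]-f*p[:,1]/-p[:,2]]
def back(uv,z,d,pose):
    R,o=pose;f=240/np.tan(np.radians(d["fov_y"]/2));uv=np.atleast_2d(uv)
    r=np.c_[(uv[:,0]-d["cx"])/f,-(uv[:,1]-d["cy"])/f,-np.ones(len(uv))]@R.T
    return o+r*((z-o[2])/r[:,2])[:,None]
a=np.linspace(0,2*np.pi,60,endpoint=False)
def rr(x0,x1,y,r):
    c=[]
    for cx,cy,t in((x1-r,y-r,0),(x0+r,y-r,90),(x0+r,-y+r,180),(x1-r,-y+r,270)):
        for k in np.radians(t+np.arange(0,91,15)): c.append((cx+r*np.cos(k),cy+r*np.sin(k)))
    return np.array(c)
OUT={"round":np.c_[29*np.cos(a),29*np.sin(a)],"pocket":rr(-44,44,28,10),
"tag":np.array([(20,-10),(20,10),(2,28),(-80,28),(-84,24),(-84,-24),(-80,-28),(2,-28)]),
"strap":np.array([(28,-5),(28,5),(0+2,18),(-84,18),(-88,14),(-88,-14),(-84,-18),(2,-18)])}
MID={"round":0,"pocket":0,"tag":-32,"strap":-30}
BRD=np.array([(-65,-46),(65,-46),(65,46),(-65,46)])
def T(o,p,z):
    c,s=np.cos(p[2]),np.sin(p[2]);o=np.asarray(o,float)
    return np.c_[p[0]+c*o[:,0]-s*o[:,1],p[1]+s*o[:,0]+c*o[:,1],np.full(len(o),z)]
SC=4
def hullmask(uv):
    m=np.zeros((480,640),np.uint8);h=cv2.convexHull(np.float32(uv))
    cv2.fillConvexPoly(m,np.int32(np.round(h*16)),1,cv2.LINE_AA,4) if 0 else cv2.fillConvexPoly(m,np.int32(np.round(h*256)),255,cv2.LINE_AA,8)
    return m/255.
def fillm(mask):
    c,_=cv2.findContours(mask.astype(np.uint8),cv2.RETR_EXTERNAL,cv2.CHAIN_APPROX_NONE)
    c=max(c,key=cv2.contourArea);m=np.zeros((480,640),np.uint8);cv2.drawContours(m,[c],-1,1,-1);return m.astype(float)
def fit(o,zs,mask,d,pose,p0):
    m=fillm(mask)
    def cost(p): return np.abs(hullmask(np.vstack([proj(T(o,p,z),d,pose) for z in zs]))-m).sum()/m.sum()
    best=None
    for q in p0:
        r=minimize(cost,q,method="Nelder-Mead",options=dict(initial_simplex=np.array(q)+np.array([[0,0,0],[8,0,0],[0,8,0],[0,0,.2]]),xatol=.05,fatol=1e-5))
        if best is None or r.fun<best.fun: best=r
    return best.x,best.fun
E
cat > s1.py <<'E'
from h import *
import pickle
D={}
for n in("top","scene"):
    d=get_image(n);D[n]=(d,campose(d));vis=d["color"].copy()
    for k in OUT:
        for pre in("die_","board_"):
            L=models.cut_out(n,pre+k)[:3];P=models.place_of(n,pre+k)[:3]
            D[n,pre+k]=(L,P)
            print(n,pre+k,[(round(l["score"],2),np.round(l["uv"]),int(l["pixels"].sum())) for l in L],[(round(l["score"],2),np.round(l["uv"],1)) for l in P])
    for k in("spool","jar"):
        L=models.cut_out(n,k)[:2];D[n,k]=(L,[]);print(k,[(round(l["score"],2),np.round(l["uv"])) for l in L])
pickle.dump(D,open("D.pkl","wb"))
E
python3 s1.py
```

```text
top die_round [(0.9, array([206., 284.]), 533), (0.65, array([216., 337.]), 358), (0.54, array([388., 251.]), 2787)] [(0.89, array([206.1, 281.2])), (0.81, array([218.9, 336.4]))]
top board_round [(0.83, array([480., 294.]), 2781)] [(0.66, array([476.4, 294. ]))]
top die_pocket [(0.72, array([400., 152.]), 859), (0.44, array([291., 160.]), 2663)] [(0.92, array([401.5, 160. ]))]
top board_pocket [(0.87, array([392., 250.]), 2770)] [(0.98, array([388.8, 250.4]))]
top die_tag [(0.59, array([183., 205.]), 1152)] [(0.65, array([186. , 191.6]))]
top board_tag [(0.61, array([292., 162.]), 2638)] [(0.58, array([292.4, 159.9]))]
top die_strap [(0.63, array([303., 259.]), 420)] [(0.75, array([288.1, 248.1])), (0.35, array([291.4, 159. ]))]
top board_strap [(0.98, array([505., 206.]), 2613)] [(0.56, array([504. , 206.2])), (0.38, array([475.1, 293. ]))]
spool [(0.77, array([243., 210.]))]
jar [(0.79, array([346., 199.]))]
scene die_round [(0.88, array([340., 145.]), 433), (0.81, array([380., 164.]), 489)] [(0.8, array([377.9, 168.4])), (0.78, array([338.5, 149.4]))]
scene board_round [(0.89, array([194., 311.]), 2581)] [(0.86, array([193.2, 309.2]))]
scene die_pocket [(0.68, array([350., 333.]), 1050), (0.21, array([232., 394.]), 3378)] [(0.87, array([347.2, 346.4])), (0.51, array([408.2, 217.1]))]
scene board_pocket [(0.7, array([289., 280.]), 2351)] [(0.97, array([284.1, 279.8]))]
scene die_tag [(0.92, array([447., 182.]), 1005)] [(0.63, array([453.6, 191.7]))]
scene board_tag [(0.76, array([421., 273.]), 2326), (0.24, array([410., 213.]), 462)] [(0.63, array([422.9, 270.8]))]
scene die_strap [(0.86, array([341., 219.]), 1040)] [(0.8, array([356.1, 224.8]))]
scene board_strap [(0.76, array([234., 391.]), 3357)] [(0.66, array([229.4, 392.8]))]
spool [(0.8, array([411., 213.]))]
jar [(0.87, array([354., 279.]))]
```

```bash
cat > s2.py <<'E'
from h import *
import pickle
D=pickle.load(open("D.pkl","rb"))
yaw0={"die_tag":0.,"die_strap":.6,"board_tag":.4,"board_strap":0.}
res={}
ov={n:cv2.resize(D[n][0]["color"],None,fx=1.25,fy=1.25) for n in("top","scene")}
for k in OUT:
  for pre in("board_","die_"):
    nm=pre+k
    for n in("top","scene"):
        d,pose=D[n];L=D[n,nm][0]
        l=L[1] if (nm=="die_round" and n=="scene") else L[0]
        zs=(0,9) if pre=="board_" else (0,32)
        o=BRD if pre=="board_" else OUT[k]
        off=0 if pre=="board_" else MID[k]
        yaws=[yaw0[nm]] if nm in yaw0 else ([0.] if k=="round" and pre=="die_" else [-1.2,-.6,0,.6,1.2])
        c=back(l["uv"],np.mean(zs),d,pose)[0]
        x,f=fit(o,zs,l["pixels"],d,pose,[(c[0]-off*np.cos(y),c[1]-off*np.sin(y),y) for y in yaws])
        res[n,nm]=x
        print(n,nm,np.round(x,2),"res",round(f,3))
        z=zs[1]
        for zz in zs:cv2.polylines(ov[n],[np.int32(proj(T(o,x,zz),d,pose)*1.25)],True,(0,0,255) if zz else (0,255,0),1)
        if pre=="board_":
            x2=x.copy();m=-MID[k]*np.array([np.cos(x[2]),np.sin(x[2])]);x2[:2]+=m
            cv2.polylines(ov[n],[np.int32(proj(T(OUT[k],x2,9),d,pose)*1.25)],True,(255,0,255),1)
for n in ov: cv2.imwrite(f"pics/{n}_ov.png",ov[n])
for k in("spool","jar"):
    print(k,[np.round(back(D[n,k][0][0]["uv"],48 if n=="top" else 25,*D[n])[0]) for n in("top","scene")])
print("blue",back([215,338],25,*D["top"]))
E
python3 s2.py
```

```text
top board_round [ 3.6820e+02 -2.8191e+02  1.6000e-01] res 0.072
scene board_round [ 3.6845e+02 -2.8031e+02  1.4000e-01] res 0.088
top die_round [3.7632e+02 2.8007e+02 2.0000e-02] res 0.081
scene die_round [ 3.7802e+02  2.8206e+02 -2.0000e-02] res 0.173
top board_pocket [ 4.5077e+02 -9.7070e+01  2.0000e-02] res 0.049
scene board_pocket [ 4.5184e+02 -9.4830e+01  3.0000e-02] res 0.086
top die_pocket [ 6.4788e+02 -1.2161e+02  5.2000e-01] res 0.065
scene die_pocket [ 6.4764e+02 -1.2064e+02  5.7000e-01] res 0.087
top board_tag [6.3768e+02 1.1515e+02 4.7000e-01] res 0.066
scene board_tag [6.3882e+02 1.1594e+02 4.6000e-01] res 0.085
top die_tag [ 5.6031e+02  3.3752e+02 -7.0000e-02] res 0.084
scene die_tag [ 5.6216e+02  3.3726e+02 -1.3000e-01] res 0.125
top board_strap [ 5.5863e+02 -3.4239e+02  1.2000e-01] res 0.115
scene board_strap [ 5.5876e+02 -3.4293e+02  1.0000e-01] res 0.086
top die_strap [449.27 103.71   0.71] res 1.259
scene die_strap [451.53 103.34   0.68] res 0.112
spool [array([524., 206.,  48.]), array([532., 208.,  25.])]
jar [array([551.,  -3.,  48.]), array([560.,  -9.,  25.])]
blue [[261.48190474 255.76539008  25.        ]]
```

View pics/top_ov.png

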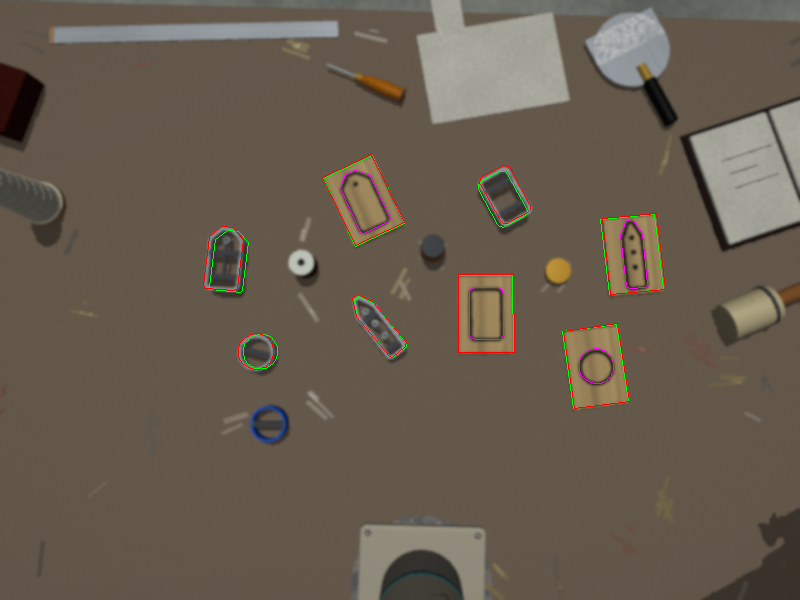

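View pics/scene_ov.png

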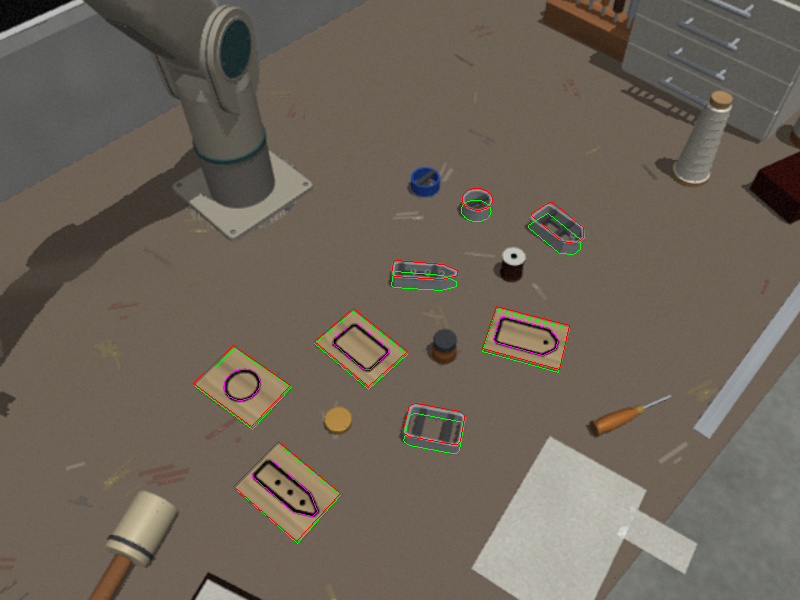

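```bash
cat > plan.py <<'E'
# usage: plan.py x y z yaw [x y z yaw ...]: rows from the commanded pose (file cmd.json)
import json,sys,os
from h import *
def load():
    return json.load(open("cmd.json")) if os.path.exists("cmd.json") else [211.762,-614.552,231.313,np.pi,0,-1.239]
def apply(row):
    c=load();R=Ro.from_euler("xyz",c[3:]);p=np.array(c[:3])+R.apply(np.array(row[:3])*1000)
    n=list(p)+list((R*Ro.from_rotvec(row[3:])).as_euler("xyz"));json.dump(n,open("cmd.json","w"))
    s=ctrl.read_state();print("cmd",np.round(n,3),"meas",np.round(s["eef_pos"],1),np.round(s["tool_rot"],4),"t",round(s["clock"],2),"w",round(s["width"],1),"F",np.round(s["force"],1))
def plan(targets):
    c=load();R=Ro.from_euler("xyz",c[3:]);last=np.array(c[:3]);ly=R
    for t in targets:
        Rt=Ro.from_euler("xyz",[np.pi,0,t[3]])
        d=R.inv().apply(np.array(t[:3])-c[:3])/1000;v=(R.inv()*Rt).as_rotvec()
        n=max(np.linalg.norm(np.array(t[:3])-last)/62.5,np.degrees((ly.inv()*Rt).magnitude())/10.7)
        print(np.round(d,4).tolist()+np.round(v,4).tolist(),"rows>=%.1f"%n);last=np.array(t[:3]);ly=Rt
if __name__=="__main__":
    v=[float(x) for x in sys.argv[2:]] if sys.argv[1]=="p" else eval(sys.argv[2])
    plan(np.reshape(v,(-1,4))) if sys.argv[1]=="p" else apply(v)
E
python3 plan.py p 648 -121 140 -1.02
python3 - <<'E'
import cv2,numpy as np
a=cv2.imread('pics/top0.png')[230:380,150:340];b=cv2.imread('pics/scene0.png')[110:240,300:480]
cv2.imwrite('pics/crop1.png',np.hstack([cv2.resize(a,(400,316)),cv2.resize(b,(400,316))]))
E
```

```text
[-0.3245, -0.5732, 0.0913, 0.0, 0.0, -0.219] rows>=10.6
```

View pics/crop1.png

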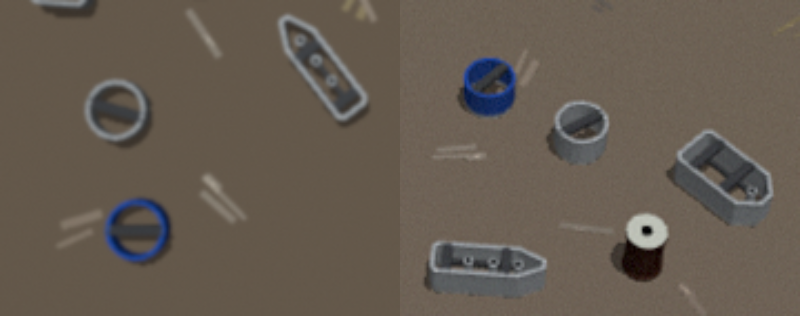

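The crop shows two candidates. The grey steel ring at top (206,282) / scene (380,164) is die_round. The blue ring at top (216,337) / scene (340,145) is the look-alike, which I leave alone. I start with the pocket die.

Emit:
{"fn": "move_arm", "kwargs": {
  "moves": [
    [[-0.3245,-0.5732,0.0913,0,0,-0.219],[-0.3245,-0.5732,0.0913,0,0,-0.219],[-0.3245,-0.5732,0.0913,0,0,-0.219],[-0.3245,-0.5732,0.0913,0,0,-0.219],[-0.3245,-0.5732,0.0913,0,0,-0.219],[-0.3245,-0.5732,0.0913,0,0,-0.219],[-0.3245,-0.5732,0.0913,0,0,-0.219],[-0.3245,-0.5732,0.0913,0,0,-0.219],[-0.3245,-0.5732,0.0913,0,0,-0.219],[-0.3245,-0.5732,0.0913,0,0,-0.219],[-0.3245,-0.5732,0.0913,0,0,-0.219],[-0.3245,-0.5732,0.0913,0,0,-0.219],[-0.3245,-0.5732,0.0913,0,0,-0.219]]
  ],
  "jaw": 1
}}

```text
clock: 3.68
eef_pos: [647.4, -122.1, 139.9]
tool_rot: [3.14, -0.001, -1.021]
force: [0.8, -1.0, 0.1]
width: 85.5
```

```bash
python3 plan.py a "[-0.3245, -0.5732, 0.0913, 0, 0, -0.219]"
cat > look.py <<'E'
# look.py tag name kind z-offset x y yaw  : fit die/board in wrist view, overlay
import sys
from h import *
tag,nm=sys.argv[1:3];p0=[float(v) for v in sys.argv[3:6]];z0=float(sys.argv[6]) if len(sys.argv)>6 else 0
s=ctrl.read_state();d=get_image("wrist");pose=campose(d,s)
k=nm.split("_")[1];die=nm[0]=="d"
o=OUT[k] if die else BRD;zs=(z0,z0+32) if die else (0,9)
vis=d["color"].copy()
L=models.cut_out("wrist",nm)
for l in L[:3]: print("cut",round(l["score"],2),np.round(l["uv"]),int(l["pixels"].sum()))
P=models.place_of("wrist",nm)
for l in P[:2]: print("place",round(l["score"],2),np.round(l["uv"]),np.round(back(l["uv"],z0,d,pose)[0],1))
if L:
    # nearest to expectation
    mid=T(np.array([[MID[k] if die else 0,0]]),p0,np.mean(zs));e=proj(mid,d,pose)[0]
    l=min(L,key=lambda l:np.hypot(*(l["uv"]-e))-60*l["score"])
    x,f=fit(o,zs,l["pixels"],d,pose,[p0]);print("fit",np.round(x,2),"res",round(f,3),"seed",p0)
    cs=cv2.findContours(l["pixels"].astype(np.uint8),cv2.RETR_EXTERNAL,cv2.CHAIN_APPROX_NONE)[0]
    cv2.drawContours(vis,cs,-1,(0,255,255),1)
    for q,c in((x,(0,0,255)),):
        for zz in zs: cv2.polylines(vis,[np.int32(proj(T(o,q,zz),d,pose))],True,c,1)
        if not die:
            m=-MID[k]*np.array([np.cos(q[2]),np.sin(q[2])]);q2=q.copy();q2[:2]+=m
            cv2.polylines(vis,[np.int32(proj(T(OUT[k],q2,9),d,pose))],True,(255,0,255),1)
cv2.imwrite(f"pics/{tag}.png",vis)
E
python3 look.py w1 die_pocket 647.8 -121.1 .55
```

```text
cmd [ 647.996 -121.035  140.013    3.142    0.      -1.02 ] meas [ 647.4 -122.1  139.9] [ 3.1402e+00 -5.0000e-04 -1.0206e+00] t 3.67 w 85.5 F [ 0.8 -1.   0.1]
cut 0.76 [315. 260.] 5593
place 0.67 [317. 226.] [ 647.7 -120.7    0. ]
place 0.64 [182. 390.] [451.7 -95.7   0. ]
fit [ 6.4625e+02 -1.2158e+02  5.4000e-01] res 0.03 seed [647.8, -121.1, 0.55]
```

View pics/w1.png

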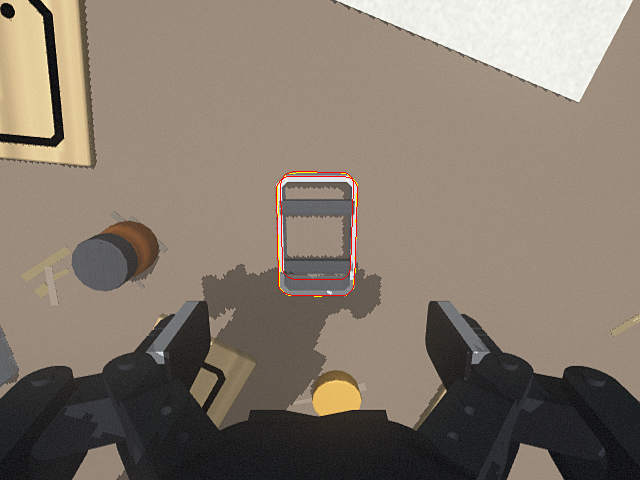

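The wrist view shows the pocket die at (317,235), with the red fit on its rim and the jaws squarely astride it. I descend and grip.

```bash
python3 plan.py p 646.5 -121.5 60 -1.026 646.5 -121.5 7 -1.026
```

```text
[-0.0004, 0.0015, 0.08, -0.0, -0.0, 0.006] rows>=1.3
[-0.0004, 0.0015, 0.133, -0.0, -0.0, 0.006] rows>=0.8
```

Emit:
{"fn": "move_arm", "kwargs": {
  "moves": [
    [[-0.0004,0.0015,0.05,0,0,0.006],[-0.0004,0.0015,0.09,0,0,0.006],[-0.0004,0.0015,0.115,0,0,0.006],[-0.0004,0.0015,0.133,0,0,0.006],[-0.0004,0.0015,0.133,0,0,0.006]]
  ]
}}

```text
clock: 4.45
eef_pos: [645.5, -122.1, 6.1]
tool_rot: [3.14, 0.001, -1.027]
force: [-0.2, -0.0, 0.9]
width: 85.0
```

Emit:
{"fn": "move_arm", "kwargs": {
  "moves": [
    [[0,0,0,0,0,0],[0,0,0,0,0,0],[0,0,0,0,0,0],[0,0,0,0,0,0],[0,0,0,0,0,0]]
  ],
  "jaw": 0
}}

```text
clock: 5.08
eef_pos: [647.8, -121.7, 8.8]
tool_rot: [-3.139, -0.002, -1.026]
force: [-0.3, 0.2, 6.7]
width: 55.1
```

```bash
python3 plan.py a "[-0.0004, 0.0015, 0.133, 0, 0, 0.006]"; python3 plan.py p 646.5 -121.5 120 -1.026 451.2 -96 120 -1.546
```

```text
cmd [ 646.508 -121.48     7.013    3.142    0.      -1.026] meas [ 647.8 -121.7    8.8] [-3.1395e+00 -1.9000e-03 -1.0260e+00] t 5.08 w 55.1 F [-0.3  0.2  6.7]
[0.0, 0.0, -0.113, -0.0, 0.0, -0.0] rows>=1.8
[-0.123, 0.1538, -0.113, -0.0, -0.0, 0.52] rows>=3.2
```

Emit:
{"fn": "move_arm", "kwargs": {
  "moves": [
    [[0,0,-0.04,0,0,0],[0,0,-0.09,0,0,0],[-0.025,0.03,-0.113,0,0,0.13],[-0.06,0.08,-0.113,0,0,0.26],[-0.095,0.12,-0.113,0,0,0.4],[-0.123,0.1538,-0.113,0,0,0.52],[-0.123,0.1538,-0.113,0,0,0.52]]
  ]
}}

```text
clock: 5.95
eef_pos: [446.4, -95.1, 120.2]
tool_rot: [3.136, 0.001, -1.547]
force: [1.1, -0.3, -2.7]
width: 54.7
```

```bash
python3 plan.py a "[-0.123, 0.1538, -0.113, 0, 0, 0.52]"; python3 look.py w2 board_pocket 451.2 -96 .025; python3 look.py w2b die_pocket 451.2 -96 .025 112
```

```text
cmd [451.229 -95.992 120.013   3.142   0.     -1.546] meas [446.4 -95.1 120.2] [ 3.1363e+00  1.2000e-03 -1.5469e+00] t 5.95 w 54.7 F [ 1.1 -0.3 -2.7]
cut 0.97 [318. 190.] 15022
place 0.62 [320. 228.] [450.3 -96.6   0. ]
fit [ 4.5157e+02 -9.5830e+01  4.0000e-02] res 1.465 seed [451.2, -96.0, 0.025]
cut 0.76 [318. 292.] 19311
place 0.82 [315. 296.] [453.2 -94.4 112. ]
fit [ 4.5203e+02 -9.5850e+01  3.0000e-02] res 0.128 seed [451.2, -96.0, 0.025]
```

View pics/w2.png

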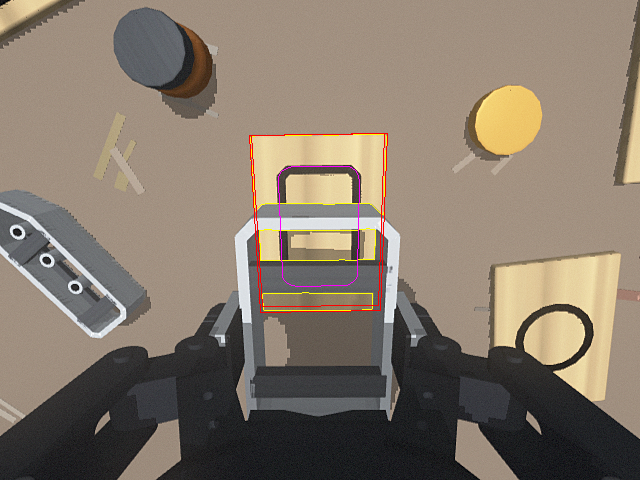

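View pics/w2b.png

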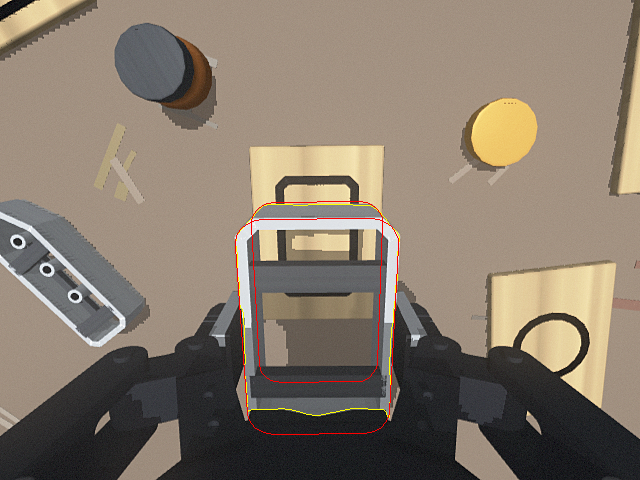

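```bash
cat > held.py <<'E'
# held.py tag k bx by byaw [hand dx dy]: with die in hand: fit board (visible part) & die in hand; print correction
import sys,json
from h import *
tag,k=sys.argv[1:3];b0=np.array([float(v) for v in sys.argv[3:6]]);flip=float(sys.argv[6]) if len(sys.argv)>6 else 0 # die yaw minus (tool yaw+pi/2)
hb=float(sys.argv[7]) if len(sys.argv)>7 else 8 # tcp height above die bottom
s=ctrl.read_state();d=get_image("wrist");pose=campose(d,s);vis=d["color"].copy()
def best(nm,e):
    L=models.cut_out("wrist",nm)
    return min(L,key=lambda l:np.hypot(*(l["uv"]-e))-100*l["score"]) if L else None
tp=s["eef_pos"];ty=s["tool_rot"][2];z=tp[2]-hb
dy=ty+np.pi/2+flip;c0=np.array([tp[0]-MID[k]*np.cos(dy),tp[1]-MID[k]*np.sin(dy),dy])
ld=best("die_"+k,proj([[tp[0],tp[1],z+32]],d,pose)[0])
lb=best("board_"+k,proj([[b0[0],b0[1],9]],d,pose)[0])
print("die",ld and (ld["score"],ld["uv"]),"board",lb and (lb["score"],lb["uv"]))
vv,uu=np.mgrid[:480,:640]
# gripper region polygon (approx.)
G=np.zeros((480,640),np.uint8);cv2.fillPoly(G,[np.int32([(0,340),(110,335),(200,285),(240,285),(400,285),(440,285),(530,335),(640,340),(640,480),(0,480)])],1)
Gd=np.zeros((480,640),bool);Gd[395:]=1
for a_,b_ in((0,232),(406,640)): Gd[285:,a_:b_]=1
def fit2(o,zs,m,ign,p0,scale,zl=0):
    w=(~ign).astype(float)
    def cost(q):
        h=hullmask(np.vstack([proj(T(o,q,zz),d,pose) for zz in zs]));return (np.abs(h-m)*w).sum()/m.sum()
    r=minimize(cost,p0,method="Nelder-Mead",options=dict(initial_simplex=np.array(p0)+np.array([[0,0,0],[scale,0,0],[0,scale,0],[0,0,.1]]),xatol=.05,fatol=1e-6));return r.x,r.fun
if ld:
    md=fillm(ld["pixels"]);x,f=fit2(OUT[k],(z,z+32),md,Gd,c0,5)
    R=Ro.from_euler("xyz",s["tool_rot"]).as_matrix()
    mid=T(np.array([[MID[k],0]]),x,z)[0];rel=(mid-tp)@R
    print("die in hand fit",np.round(x,2),"res",round(f,3),"mid rel tool xy",np.round(rel[:2],2),"yaw err",round(x[2]-dy,3))
    for zz in(z,z+32):cv2.polylines(vis,[np.int32(proj(T(OUT[k],x,zz),d,pose))],True,(0,0,255),1)
if lb:
    occ=cv2.dilate(hullmask(np.vstack([proj(T(OUT[k],c0 if not ld else x,zz),d,pose) for zz in(z,z+32)])),np.ones((9,9)))>0
    mb=lb["pixels"].astype(float);ign=occ|(G>0)
    mb=fillm(mb) if 0 else cv2.morphologyEx(mb,cv2.MORPH_CLOSE,np.ones((9,9)))
    y,f=fit2(BRD,(0,9),mb,ign,b0,5);print("board fit",np.round(y,2),"res",round(f,3))
    cv2.polylines(vis,[np.int32(proj(T(BRD,y,9),d,pose))],True,(0,255,0),1)
    y2=y.copy();y2[:2]-=MID[k]*np.array([np.cos(y[2]),np.sin(y[2])]);cv2.polylines(vis,[np.int32(proj(T(OUT[k],y2,9),d,pose))],True,(255,0,255),1)
print("tcp",np.round(tp,2),np.round(s["tool_rot"],4))
cv2.imwrite(f"pics/{tag}.png",vis)
E
python3 held.py w3 pocket 451.2 -96 .025
```

```text
die (0.68, [319.4, 290.9]) board (0.97, [316.0, 197.6])
die in hand fit [ 4.5104e+02 -9.5850e+01  3.0000e-02] res 0.022 mid rel tool xy [-0.35  1.44] yaw err 0.001
board fit [ 4.5098e+02 -9.5180e+01  2.0000e-02] res 0.013
tcp [452.48 -96.17 120.05] [-3.1403e+00 -2.0000e-04 -1.5456e+00]
```

View pics/w3.png

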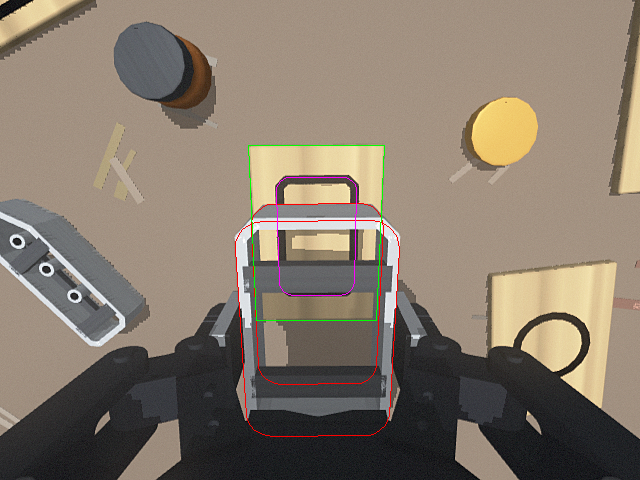

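Both fits sit on the picture: the held die's rim at (318,220) and the board's edges and outline at (317,235). The die is 0.6 mm off the board in y. I lower it.

Emit:
{"fn": "move_arm", "kwargs": {
  "moves": [
    [[-0.0006,0,0.045,0,0,-0.004],[-0.0006,0,0.08,0,0,-0.004],[-0.0006,0,0.095,0,0,-0.004],[-0.0006,0,0.1,0,0,-0.004],[-0.0006,0,0.102,0,0,-0.004],[-0.0006,0,0.102,0,0,-0.004]]
  ]
}}

```text
clock: 7.15
eef_pos: [451.6, -95.4, 18.1]
tool_rot: [-3.141, -0.0, -1.542]
force: [-0.3, 0.6, -2.0]
width: 54.7
```

```bash
python3 plan.py a "[-0.0006,0,0.102,0,0,-0.004]"
```

```text
cmd [451.214 -95.392  18.013  -3.142   0.     -1.542] meas [451.6 -95.4  18.1] [-3.1412e+00 -2.0000e-04 -1.5419e+00] t 7.15 w 54.7 F [-0.3  0.6 -2. ]
```

Emit:
{"fn": "move_arm", "kwargs": {
  "moves": [
    [[0,0,0.001,0,0,0],[0,0,0.0015,0,0,0],[0,0,0.0015,0,0,0]]
  ]
}}

```text
clock: 7.52
eef_pos: [451.7, -95.4, 17.7]
tool_rot: [-3.14, 0.0, -1.542]
force: [-1.3, 1.4, 11.0]
width: 54.5
```

Emit:
{"fn": "move_arm", "kwargs": {
  "moves": [
    [[0,0,0.0005,0,0,0],[0,0,0,0,0,0],[0,0,0,0,0,0],[0,0,-0.03,0,0,0],[0,0,-0.08,0,0,0],[0,0,-0.1235,0,0,0],[0,0,-0.1235,0,0,0]]
  ],
  "jaw": 1
}}

```text
clock: 8.4
eef_pos: [453.2, -95.8, 142.5]
tool_rot: [-3.136, -0.001, -1.542]
force: [1.2, 0.6, -0.2]
width: 85.4
```

```bash
python3 plan.py a "[0,0,0.0015,0,0,0]";python3 plan.py a "[0,0,-0.1235,0,0,0]"; python3 look.py w4 die_pocket 451.2 -95.4 .025 9;python3 look.py w4b board_pocket 451.2 -95.4 .025;  python3 plan.py p 426.5 84 140 -0.88
```

```text
cmd [451.214 -95.392  16.513  -3.142   0.     -1.542] meas [453.2 -95.8 142.5] [-3.1358e+00 -1.2000e-03 -1.5416e+00] t 8.4 w 85.4 F [ 1.2  0.6 -0.2]
cmd [451.214 -95.392 140.013  -3.142   0.     -1.542] meas [453.2 -95.8 142.5] [-3.1358e+00 -1.2000e-03 -1.5416e+00] t 8.4 w 85.4 F [ 1.2  0.6 -0.2]
cut 0.67 [318. 266.] 5959
place 0.77 [316. 232.] [451.7 -94.4   9. ]
fit [ 4.509e+02 -9.510e+01  3.000e-02] res 0.027 seed [451.2, -95.4, 0.025]
cut 0.69 [320. 219.] 13675
place 0.57 [320. 227.] [450.9 -96.3   0. ]
fit [ 4.5134e+02 -9.5530e+01  4.0000e-02] res 0.028 seed [451.2, -95.4, 0.025]
[-0.18, 0.0195, 0.0, -0.0, -0.0, -0.662] rows>=3.5
```

View pics/w4.png

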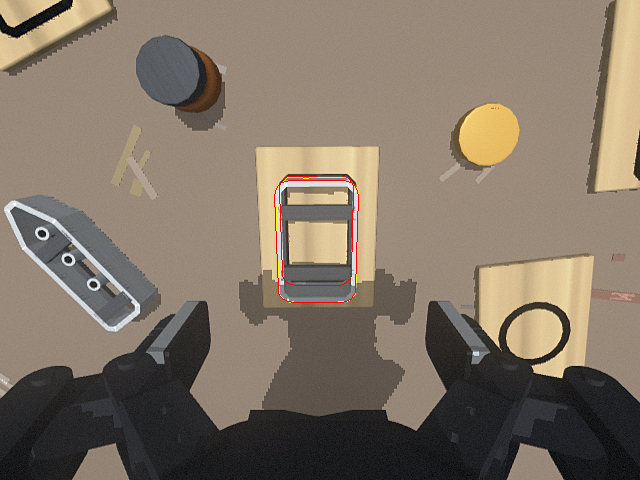

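The wrist view shows the pocket die covering its outline at (317,238), and the fit agrees within 0.5 mm. The jar at (180,80) is unmoved. The strap die is next.

Emit:
{"fn": "move_arm", "kwargs": {
  "moves": [
    [[-0.05,0.005,0,0,0,-0.18],[-0.1,0.01,0,0,0,-0.36],[-0.15,0.015,0,0,0,-0.54],[-0.18,0.0195,0,0,0,-0.662],[-0.18,0.0195,0,0,0,-0.662],[-0.18,0.0195,0,0,0,-0.662]]
  ]
}}

```text
clock: 9.45
eef_pos: [426.5, 83.0, 139.6]
tool_rot: [3.14, -0.0, -0.882]
force: [-0.0, 0.3, -0.4]
width: 85.3
```

```bash
python3 plan.py a "[-0.18, 0.0195, 0, 0, 0, -0.662]"; python3 look.py w5 die_strap 450.5 103.5 .69
```

```text
cmd [426.54   83.972 140.013  -3.142  -0.     -0.88 ] meas [426.5  83.  139.6] [ 3.1405e+00 -2.0000e-04 -8.8210e-01] t 9.45 w 85.3 F [-0.   0.3 -0.4]
cut 0.85 [314. 241.] 4808
place 0.64 [314. 188.] [448.7 105.2   0. ]
fit [449.68 103.33   0.69] res 0.042 seed [450.5, 103.5, 0.69]
```

View pics/w5.png

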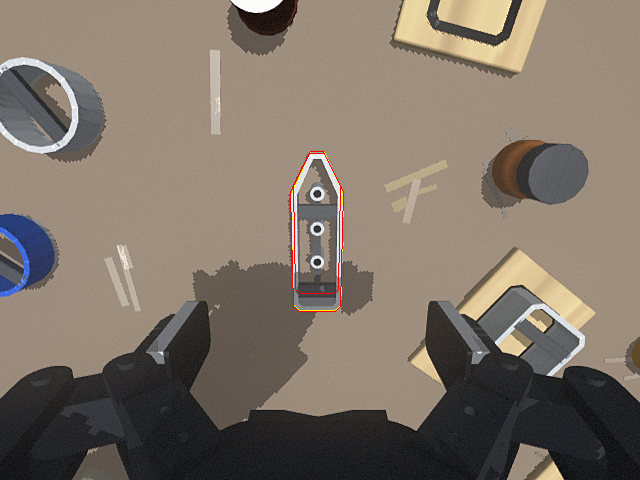

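The wrist view shows the strap die at (317,230) with its point up, fit on its rim and the jaws astride it. I descend, with the TCP higher because the tips swing forward.

Emit:
{"fn": "move_arm", "kwargs": {
  "moves": [
    [[0,0,0.05,0,0,-0.001],[0,0,0.09,0,0,-0.001],[0,0,0.115,0,0,-0.001],[0,0,0.125,0,0,-0.001],[0,0,0.125,0,0,-0.001]]
  ]
}}

```text
clock: 10.22
eef_pos: [426.1, 82.8, 14.1]
tool_rot: [3.139, -0.0, -0.882]
force: [-0.2, 1.1, 0.1]
width: 85.4
```

Emit:
{"fn": "move_arm", "kwargs": {
  "moves": [
    [[0,0,0,0,0,0],[0,0,0,0,0,0],[0,0,0,0,0,0],[0,0,0,0,0,0],[0,0,0,0,0,0],[0,0,0,0,0,0]]
  ],
  "jaw": 0
}}

```text
clock: 10.98
eef_pos: [427.0, 84.0, 15.9]
tool_rot: [-3.14, -0.0, -0.88]
force: [-1.1, 0.1, 6.7]
width: 34.3
```

```bash
python3 plan.py a "[0, 0, 0.125, 0, 0, -0.001]"; python3 plan.py p 426.5 84 125 -.88 500 -130 125 -1.2 558.7 -342.6 125 -1.46
```

```text
cmd [426.54   83.972  15.013  -3.142   0.     -0.879] meas [427.   84.   15.9] [-3.1399e+00 -3.0000e-04 -8.7950e-01] t 10.97 w 34.3 F [-1.1  0.1  6.7]
[-0.0, 0.0, -0.11, -0.0, -0.0, 0.001] rows>=1.8
[0.2116, 0.0799, -0.11, -0.0, -0.0, 0.321] rows>=3.6
[0.4128, 0.1703, -0.11, -0.0, -0.0, 0.581] rows>=3.5
```

Emit:
{"fn": "move_arm", "kwargs": {
  "moves": [
    [[0,0,-0.04,0,0,0],[0,0,-0.09,0,0,0.001],[0.03,0.012,-0.11,0,0,0.05],[0.085,0.032,-0.11,0,0,0.13],[0.14,0.053,-0.11,0,0,0.22],[0.19,0.072,-0.11,0,0,0.3],[0.24,0.094,-0.11,0,0,0.38],[0.295,0.119,-0.11,0,0,0.46],[0.345,0.14,-0.11,0,0,0.52],[0.39,0.16,-0.11,0,0,0.56],[0.4128,0.1703,-0.11,0,0,0.581],[0.4128,0.1703,-0.11,0,0,0.581],[0.4128,0.1703,-0.11,0,0,0.581]]
  ]
}}

```text
clock: 12.6
eef_pos: [558.2, -341.0, 124.5]
tool_rot: [3.141, 0.002, -1.46]
force: [-0.4, 0.8, -2.5]
width: 34.4
```

```bash
python3 plan.py a "[0.4128, 0.1703, -0.11, 0, 0, 0.581]"; python3 held.py w6 strap 558.7 -342.6 .11 0 16
```

```text
cmd [ 558.726 -342.564  125.013   -3.142    0.      -1.46 ] meas [ 558.2 -341.   124.5] [ 3.1407e+00  2.5000e-03 -1.4597e+00] t 12.6 w 34.4 F [-0.4  0.8 -2.5]
die (0.62, [317.4, 295.2]) board (0.72, [326.7, 198.2])
die in hand fit [ 5.8734e+02 -3.3744e+02  1.1000e-01] res 0.024 mid rel tool xy [-0.33  0.66] yaw err -0.001
board fit [ 5.5782e+02 -3.4255e+02  1.2000e-01] res 0.019
tcp [ 558.23 -341.02  124.47] [ 3.1407e+00  2.5000e-03 -1.4597e+00]
```

View pics/w6.png

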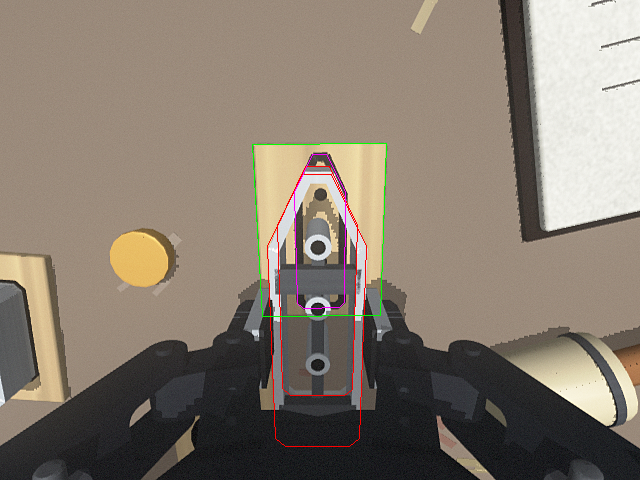

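Emit:
{"fn": "move_arm", "kwargs": {
  "moves": [
    [[0,0,0.02,0,0,0.005],[0,0,0.02,0,0,0.005],[0,0,0.02,0,0,0.005]]
  ]
}}

```text
clock: 13.12
eef_pos: [558.5, -342.4, 104.6]
tool_rot: [3.141, 0.0, -1.465]
force: [0.1, 0.5, -2.0]
width: 34.3
```

```bash
python3 plan.py a "[0,0,0.02,0,0,0.005]"; python3 held.py w7 strap 558.7 -342.6 .11 0 16
```

```text
cmd [ 558.726 -342.564  105.013   -3.142    0.      -1.465] meas [ 558.5 -342.4  104.6] [ 3.1408e+00  3.0000e-04 -1.4649e+00] t 13.12 w 34.3 F [ 0.1  0.5 -2. ]
die (0.68, [315.5, 293.6]) board (0.59, [322.5, 204.0])
die in hand fit [ 5.8725e+02 -3.3914e+02  1.0000e-01] res 0.027 mid rel tool xy [-0.3   1.08] yaw err -0.005
board fit [ 5.5783e+02 -3.4224e+02  1.2000e-01] res 0.023
tcp [ 558.52 -342.37  104.57] [ 3.1408e+00  3.0000e-04 -1.4649e+00]
```

Emit:
{"fn": "move_arm", "kwargs": {
  "moves": [
    [[0,-0.0004,0.045,0,0,-0.008],[0,-0.0004,0.07,0,0,-0.008],[0,-0.0004,0.077,0,0,-0.008],[0,-0.0004,0.08,0,0,-0.008],[0,-0.0004,0.081,0,0,-0.008],[0,-0.0004,0.081,0,0,-0.008]]
  ]
}}

```text
clock: 14.02
eef_pos: [559.7, -343.1, 25.1]
tool_rot: [-3.14, -0.001, -1.457]
force: [0.7, 0.2, -1.2]
width: 34.9
```

Emit:
{"fn": "move_arm", "kwargs": {
  "moves": [
    [[0,0,0.001,0,0,0],[0,0,0.0015,0,0,0],[0,0,0.0015,0,0,0]]
  ]
}}

```text
clock: 14.4
eef_pos: [559.7, -343.1, 25.0]
tool_rot: [-3.139, -0.001, -1.457]
force: [-2.3, 1.9, 9.7]
width: 34.0
```

Emit:
{"fn": "move_arm", "kwargs": {
  "moves": [
    [[0,0,0,0,0,0],[0,0,0,0,0,0],[0,0,0,0,0,0],[0,0,-0.03,0,0,0],[0,0,-0.08,0,0,0],[0,0,-0.1175,0,0,0],[0,0,-0.1175,0,0,0],[0,0,-0.1175,0,0,0]]
  ],
  "jaw": 1
}}

```text
clock: 15.4
eef_pos: [558.9, -341.8, 139.2]
tool_rot: [3.141, 0.001, -1.457]
force: [0.2, -0.0, 0.2]
width: 85.5
```

```bash
python3 plan.py a "[0, -0.0004, 0.081, 0, 0, -0.008]";python3 plan.py a "[0, 0, 0.0015,0,0,0]";python3 plan.py a "[0, 0, -0.1175,0,0,0]"; python3 look.py w8 die_strap 588 -339 .11 9; python3 look.py w8b board_strap 558 -342 .11; python3 plan.py p 560 0 140 -1.0 377 281 140 -0.6
```

```text
cmd [ 559.123 -342.522   24.013   -3.142    0.      -1.457] meas [ 558.9 -341.8  139.2] [ 3.1410e+00  1.3000e-03 -1.4569e+00] t 15.4 w 85.5 F [ 0.2 -0.   0.2]
cmd [ 559.123 -342.522   22.513   -3.142    0.      -1.457] meas [ 558.9 -341.8  139.2] [ 3.1410e+00  1.3000e-03 -1.4569e+00] t 15.4 w 85.5 F [ 0.2 -0.   0.2]
cmd [ 559.123 -342.522  140.013   -3.142    0.      -1.457] meas [ 558.9 -341.8  139.2] [ 3.1410e+00  1.3000e-03 -1.4569e+00] t 15.4 w 85.5 F [ 0.2 -0.   0.2]
cut 0.78 [316. 246.] 5202
cut 0.74 [ 20. 331.] 3910
place 0.87 [320. 191.] [ 588.8 -340.1    9. ]
place 0.73 [320. 229.] [ 560.2 -343.2    9. ]
fit [ 5.8862e+02 -3.3958e+02  1.1000e-01] res 0.04 seed [588.0, -339.0, 0.11]
cut 0.7 [312. 222.] 15398
place 0.75 [318. 224.] [ 561.  -341.3    0. ]
place 0.29 [229. 418.] [ 367.5 -280.     0. ]
fit [ 5.5857e+02 -3.4236e+02  1.2000e-01] res 0.619 seed [558.0, -342.0, 0.11]
[-0.3402, -0.0398, 0.0, -0.0, 0.0, -0.457] rows>=5.5
[-0.6402, 0.1101, 0.0, -0.0, 0.0, -0.857] rows>=5.4
```

View pics/w8.png

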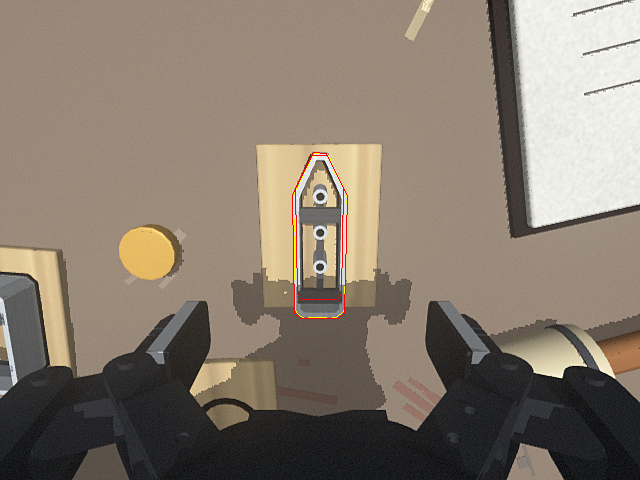

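The strap die lies on its outline with the point the right way round. It is at (320,235) in the wrist view, and the fit agrees within 0.6 mm. The grey round die is next.

Emit:
{"fn": "move_arm", "kwargs": {
  "moves": [
    [[-0.058,-0.0068,0,0,0,-0.078],[-0.116,-0.0136,0,0,0,-0.156],[-0.173,-0.02,0,0,0,-0.234],[-0.23,-0.027,0,0,0,-0.31],[-0.287,-0.0336,0,0,0,-0.385],[-0.34,-0.035,0,0,0,-0.457],[-0.395,-0.01,0,0,0,-0.53],[-0.45,0.0156,0,0,0,-0.605],[-0.505,0.042,0,0,0,-0.68],[-0.56,0.07,0,0,0,-0.755],[-0.61,0.095,0,0,0,-0.82],[-0.64,0.11,0,0,0,-0.857],[-0.64,0.11,0,0,0,-0.857],[-0.64,0.11,0,0,0,-0.857]]
  ]
}}

```text
clock: 17.45
eef_pos: [377.7, 280.2, 140.1]
tool_rot: [3.142, -0.001, -0.601]
force: [0.4, 0.1, 0.5]
width: 85.4
```

```bash
python3 plan.py a "[-0.64, 0.11, 0, 0, 0, -0.857]"; python3 look.py w9 die_round 377 281 0
```

```text
cmd [377.162 280.848 140.013  -3.142   0.     -0.6  ] meas [377.7 280.2 140.1] [ 3.1416e+00 -1.0000e-03 -6.0080e-01] t 17.45 w 85.4 F [0.4 0.1 0.5]
cut 0.9 [223. 341.] 2517
cut 0.62 [318. 240.] 3290
place 0.75 [224. 324.] [262.6 255.3   0. ]
place 0.71 [314. 225.] [376.2 283.8   0. ]
fit [3.7686e+02 2.8005e+02 2.4000e-01] res 0.066 seed [377.0, 281.0, 0.0]
```

View pics/w9.png

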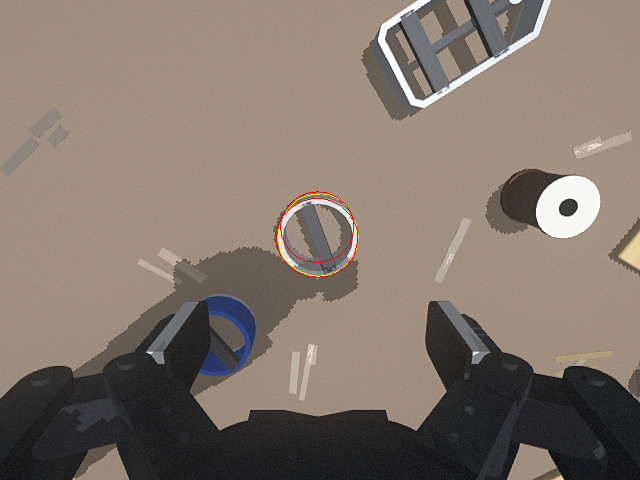

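The wrist view shows the grey ring at (317,237) between the jaws, with the blue ring at (225,340) well clear of the fingers' true path. I descend and grip.

Emit:
{"fn": "move_arm", "kwargs": {
  "moves": [
    [[0,0.0006,0.05,0,0,0],[0,0.0006,0.09,0,0,0],[0,0.0006,0.117,0,0,0],[0,0.0006,0.128,0,0,0],[0,0.0006,0.128,0,0,0]]
  ]
}}

```text
clock: 18.23
eef_pos: [377.3, 279.6, 11.9]
tool_rot: [3.141, 0.0, -0.602]
force: [0.3, -0.0, -0.4]
width: 85.5
```

Emit:
{"fn": "move_arm", "kwargs": {
  "moves": [
    [[0,0,0,0,0,0],[0,0,0,0,0,0],[0,0,0,0,0,0],[0,0,0,0,0,0],[0,0,0,0,0,0]]
  ],
  "jaw": 0
}}

```text
clock: 18.85
eef_pos: [377.6, 280.8, 13.6]
tool_rot: [-3.139, -0.001, -0.6]
force: [-1.3, -0.4, 9.7]
width: 55.5
```

```bash
python3 plan.py a "[0, 0.0006, 0.128, 0, 0, 0]"; python3 plan.py p 376.8 280.4 125 -.6 500 150 125 -.8 550 0 125 -1.1 500 -150 125 -1.4 368.3 -281.1 125 -1.6
```

```text
cmd [376.824 280.353  12.013  -3.142   0.     -0.6  ] meas [377.6 280.8  13.6] [-3.1391e+00 -8.0000e-04 -6.0000e-01] t 18.85 w 55.5 F [-1.3 -0.4  9.7]
[-0.0, -0.0, -0.113, -0.0, 0.0, 0.0] rows>=1.8
[0.1753, 0.038, -0.113, -0.0, -0.0, 0.2] rows>=2.9
[0.3012, 0.1336, -0.113, -0.0, -0.0, 0.5] rows>=2.5
[0.3447, 0.2856, -0.113, -0.0, -0.0, 0.8] rows>=2.5
[0.31, 0.4682, -0.113, -0.0, -0.0, 1.0] rows>=3.0
```

Emit:
{"fn": "move_arm", "kwargs": {
  "moves": [
    [[0,0,-0.04,0,0,0],[0,0,-0.09,0,0,0],[0.05,0.011,-0.113,0,0,0.06],[0.105,0.023,-0.113,0,0,0.12],[0.16,0.035,-0.113,0,0,0.19],[0.205,0.06,-0.113,0,0,0.27],[0.25,0.095,-0.113,0,0,0.37],[0.295,0.13,-0.113,0,0,0.48],[0.315,0.18,-0.113,0,0,0.6],[0.33,0.235,-0.113,0,0,0.7],[0.343,0.285,-0.113,0,0,0.8],[0.335,0.34,-0.113,0,0,0.86],[0.325,0.395,-0.113,0,0,0.92],[0.315,0.445,-0.113,0,0,0.97],[0.31,0.4682,-0.113,0,0,1.0],[0.31,0.4682,-0.113,0,0,1.0],[0.31,0.4682,-0.113,0,0,1.0],[0.31,0.4682,-0.093,0,0,1.0],[0.31,0.4682,-0.093,0,0,1.0],[0.31,0.4682,-0.093,0,0,1.0]]
  ]
}}

```text
clock: 21.35
eef_pos: [369.0, -280.7, 105.3]
tool_rot: [-3.141, -0.0, -1.598]
force: [-0.2, -0.1, -1.6]
width: 55.6
```

```bash
python3 plan.py a "[0.31, 0.4682, -0.093, 0, 0, 1.0]"; python3 held.py w10 round 368.3 -281 .15 0 13
```

```text
cmd [ 368.312 -281.108  105.013   -3.142    0.      -1.6  ] meas [ 369.  -280.7  105.3] [-3.1414 -0.     -1.5984] t 21.35 w 55.6 F [-0.2 -0.1 -1.6]
die (0.67, [313.7, 327.7]) board (0.8, [318.3, 212.2])
die in hand fit [ 3.6803e+02 -2.8029e+02 -3.0000e-02] res 0.046 mid rel tool xy [-0.36  0.96] yaw err -0.003
board fit [ 3.6770e+02 -2.8073e+02  1.4000e-01] res 0.014
tcp [ 368.97 -280.68  105.3 ] [-3.1414 -0.     -1.5984]
```

View pics/w10.png

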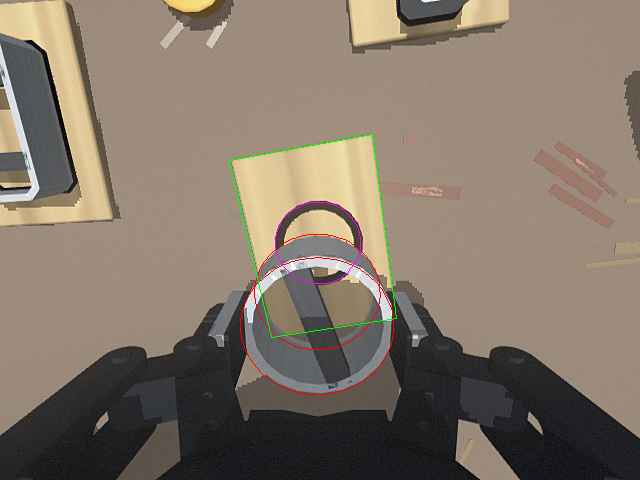

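Emit:
{"fn": "move_arm", "kwargs": {
  "moves": [
    [[0.0004,0.0004,0.045,0,0,0],[0.0004,0.0004,0.07,0,0,0],[0.0004,0.0004,0.08,0,0,0],[0.0004,0.0004,0.083,0,0,0],[0.0004,0.0004,0.084,0,0,0],[0.0004,0.0004,0.084,0,0,0]]
  ]
}}

```text
clock: 22.25
eef_pos: [367.6, -281.4, 22.6]
tool_rot: [-3.14, 0.001, -1.601]
force: [-3.4, 2.8, 12.9]
width: 55.4
```

Contact at about 13 N. I release and rise.

Emit:
{"fn": "move_arm", "kwargs": {
  "moves": [
    [[0,0,0,0,0,0],[0,0,0,0,0,0],[0,0,0,0,0,0],[0,0,-0.03,0,0,0],[0,0,-0.08,0,0,0],[0,0,-0.119,0,0,0],[0,0,-0.119,0,0,0],[0,0,-0.119,0,0,0]]
  ],
  "jaw": 1
}}

```text
clock: 23.25
eef_pos: [367.9, -280.9, 139.7]
tool_rot: [3.141, 0.001, -1.599]
force: [0.5, 0.2, -0.7]
width: 85.3
```

```bash
python3 plan.py a "[0.0004, 0.0004, 0.084, 0, 0, 0]";python3 plan.py a "[0,0,-0.119,0,0,0]"; python3 look.py w11 die_round 368 -281 0 9; python3 look.py w11b board_round 368 -281 .15; python3 plan.py p 460 -120 140 -1.5 520 100 140 -1.55 529.4 340.6 140 -1.67
```

```text
cmd [ 367.901 -281.496   21.013   -3.142    0.      -1.6  ] meas [ 367.9 -280.9  139.7] [ 3.1414e+00  7.0000e-04 -1.5994e+00] t 23.25 w 85.3 F [ 0.5  0.2 -0.7]
cmd [ 367.901 -281.496  140.013   -3.142    0.      -1.6  ] meas [ 367.9 -280.9  139.7] [ 3.1414e+00  7.0000e-04 -1.5994e+00] t 23.25 w 85.3 F [ 0.5  0.2 -0.7]
cut 0.9 [315. 243.] 3712
fit [ 3.6693e+02 -2.8099e+02  1.6000e-01] res 0.05 seed [368.0, -281.0, 0.0]
cut 0.9 [315. 213.] 15820
place 0.93 [319. 227.] [ 367.4 -281.5    0. ]
fit [ 3.6804e+02 -2.8089e+02  1.5000e-01] res 0.03 seed [368.0, -281.0, 0.15]
[-0.1641, -0.0873, 0.0, -0.0, 0.0, -0.1] rows>=3.0
[-0.3858, -0.1409, 0.0, -0.0, 0.0, -0.05] rows>=3.6
[-0.6265, -0.1433, 0.0, -0.0, 0.0, 0.07] rows>=3.9
```

View pics/w11.png

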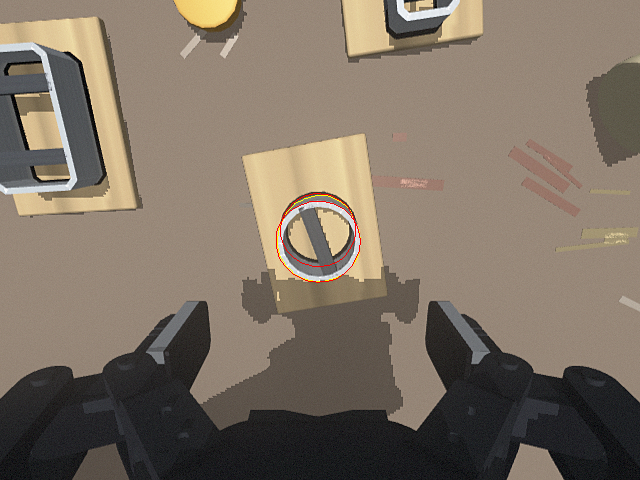

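```bash
python3 - <<'E'
from h import *
d=get_image("wrist");im=d["color"];cv2.imwrite("pics/w12.png",np.hstack([cv2.resize(im[170:300,250:390],(420,390),interpolation=cv2.INTER_NEAREST),cv2.resize(im[30:220,0:150],(308,390),interpolation=cv2.INTER_NEAREST)]))
E
```

```text
(no output)
```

View pics/w12.png

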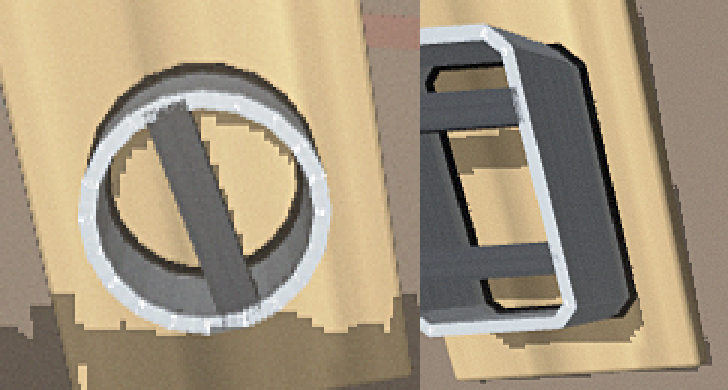

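All three placed dies cover their outlines. In the enlarged crop the round one sits about 1 mm to the near side, with a thin sliver of line at its far side. Now the tag die.

Emit:
{"fn": "move_arm", "kwargs": {
  "moves": [
    [[-0.05,-0.027,0,0,0,-0.03],[-0.105,-0.056,0,0,0,-0.06],[-0.164,-0.087,0,0,0,-0.1],[-0.22,-0.1,0,0,0,-0.09],[-0.275,-0.115,0,0,0,-0.08],[-0.33,-0.128,0,0,0,-0.07],[-0.386,-0.141,0,0,0,-0.05],[-0.445,-0.142,0,0,0,-0.02],[-0.505,-0.142,0,0,0,0.01],[-0.565,-0.143,0,0,0,0.04],[-0.61,-0.143,0,0,0,0.06],[-0.6265,-0.1433,0,0,0,0.07],[-0.6265,-0.1433,0,0,0,0.07],[-0.6265,-0.1433,0,0,0,0.07],[-0.6265,-0.1433,0,0,0,0.07]]
  ]
}}

```text
clock: 25.48
eef_pos: [529.8, 338.9, 140.2]
tool_rot: [-3.142, -0.0, -1.673]
force: [0.3, -1.5, -0.3]
width: 85.1
```

```bash
python3 plan.py a "[-0.6265, -0.1433, 0, 0, 0, 0.07]"; python3 look.py w13 die_tag 561.2 337.4 -.1
```

```text
cmd [529.433 340.552 140.013  -3.142   0.     -1.67 ] meas [529.8 338.9 140.2] [-3.1416e+00 -3.0000e-04 -1.6725e+00] t 25.48 w 85.1 F [ 0.3 -1.5 -0.3]
cut 0.6 [314. 248.] 6296
place 0.85 [312. 189.] [560.7 340.5   0. ]
fit [ 5.6137e+02  3.3861e+02 -5.0000e-02] res 0.036 seed [561.2, 337.4, -0.1]
```

View pics/w13.png

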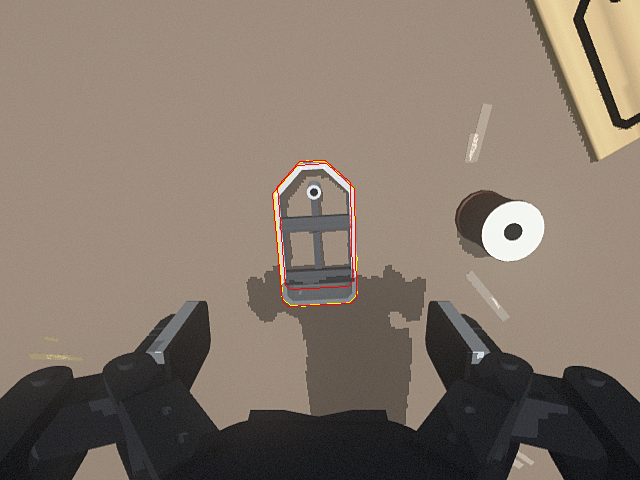

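The wrist view shows the tag die at (315,230), cut-off end up and turned 0.05 from the jaws. The spool at (500,225) is clear. I descend with that turn corrected.

Emit:
{"fn": "move_arm", "kwargs": {
  "moves": [
    [[0.0003,0,0.05,0,0,-0.044],[0.0003,0,0.09,0,0,-0.044],[0.0003,0,0.117,0,0,-0.044],[0.0003,0,0.128,0,0,-0.044],[0.0003,0,0.128,0,0,-0.044]]
  ]
}}

```text
clock: 26.25
eef_pos: [529.6, 339.9, 12.0]
tool_rot: [3.141, -0.0, -1.626]
force: [0.1, -0.7, -0.1]
width: 85.4
```

Emit:
{"fn": "move_arm", "kwargs": {
  "moves": [
    [[0,0,0,0,0,0],[0,0,0,0,0,0],[0,0,0,0,0,0],[0,0,0,0,0,0],[0,0,0,0,0,0]]
  ],
  "jaw": 0
}}

```text
clock: 26.88
eef_pos: [530.5, 340.6, 13.7]
tool_rot: [-3.139, 0.001, -1.626]
force: [-0.7, -0.7, 5.4]
width: 55.1
```

```bash
python3 plan.py a "[0.0003, 0, 0.128, 0, 0, -0.044]"; python3 plan.py p 529.4 340.2 125 -1.626 638.3 115.6 125 -1.106 638.3 115.6 105 -1.106
```

```text
cmd [529.403 340.254  12.013  -3.142   0.     -1.626] meas [530.5 340.6  13.7] [-3.1394e+00  1.3000e-03 -1.6259e+00] t 26.88 w 55.1 F [-0.7 -0.7  5.4]
[0.0001, 0.0, -0.113, -0.0, 0.0, -0.0] rows>=1.8
[0.2183, -0.1211, -0.113, -0.0, 0.0, -0.52] rows>=4.0
[0.2183, -0.1211, -0.093, -0.0, 0.0, -0.52] rows>=0.3
```

Emit:
{"fn": "move_arm", "kwargs": {
  "moves": [
    [[0,0,-0.04,0,0,0],[0,0,-0.09,0,0,0],[0.03,-0.017,-0.113,0,0,-0.07],[0.08,-0.045,-0.113,0,0,-0.19],[0.13,-0.072,-0.113,0,0,-0.31],[0.175,-0.097,-0.113,0,0,-0.42],[0.205,-0.114,-0.113,0,0,-0.49],[0.2183,-0.1211,-0.113,0,0,-0.52],[0.2183,-0.1211,-0.1,0,0,-0.52],[0.2183,-0.1211,-0.093,0,0,-0.52],[0.2183,-0.1211,-0.093,0,0,-0.52],[0.2183,-0.1211,-0.093,0,0,-0.52]]
  ]
}}

```text
clock: 28.38
eef_pos: [638.1, 116.6, 104.9]
tool_rot: [3.141, 0.0, -1.105]
force: [0.7, -0.8, -2.5]
width: 54.7
```

```bash
python3 plan.py a "[0.2183, -0.1211, -0.093, 0, 0, -0.52]"; python3 held.py w14 tag 638.3 115.6 .465 0 13
```

```text
cmd [638.274 115.604 105.013  -3.142   0.     -1.106] meas [638.1 116.6 104.9] [ 3.1415e+00  1.0000e-04 -1.1048e+00] t 28.38 w 54.7 F [ 0.7 -0.8 -2.5]
die (0.87, [317.7, 305.1]) board (0.58, [326.6, 210.5])
die in hand fit [6.6518e+02 1.3075e+02 4.6000e-01] res 0.022 mid rel tool xy [-0.53  1.43] yaw err -0.001
board fit [6.3865e+02 1.1579e+02 4.5000e-01] res 0.017
tcp [638.08 116.58 104.92] [ 3.1415e+00  1.0000e-04 -1.1048e+00]
```

View pics/w14.png

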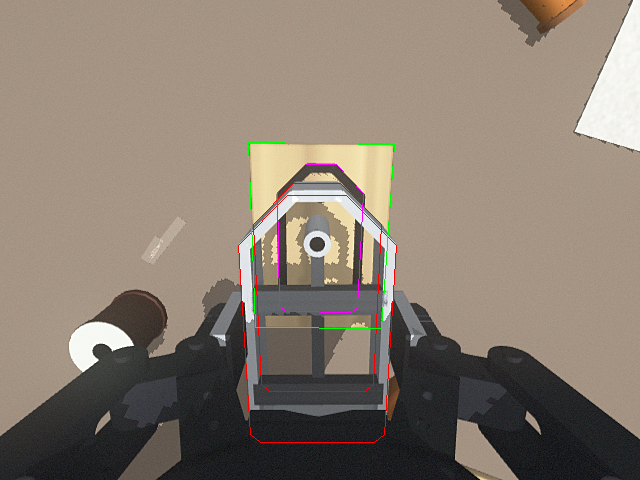

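Emit:
{"fn": "move_arm", "kwargs": {
  "moves": [
    [[0.0006,-0.0016,0,0,0,0.005],[0.0006,-0.0016,0,0,0,0.005],[0.0006,-0.0016,0,0,0,0.005]]
  ]
}}

```text
clock: 28.9
eef_pos: [640.0, 115.7, 105.0]
tool_rot: [-3.142, 0.0, -1.111]
force: [-0.2, -0.1, -1.7]
width: 54.5
```

```bash
python3 plan.py a "[0.0006, -0.0016, 0, 0, 0, 0.005]"; python3 held.py w15 tag 638.3 115.6 .465 0 13;  python3 held.py w16 tag 638.3 115.6 .465 0 13
```

```text
cmd [639.973 115.785 105.013  -3.142   0.     -1.111] meas [640.  115.7 105. ] [-3.1416  0.     -1.1111] t 28.9 w 54.5 F [-0.2 -0.1 -1.7]
die (0.87, [315.3, 306.7]) board (0.78, [322.3, 214.2])
die in hand fit [6.6718e+02 1.2984e+02 4.6000e-01] res 0.018 mid rel tool xy [-0.43  1.37] yaw err 0.005
board fit [6.3827e+02 1.1522e+02 4.6000e-01] res 0.012
tcp [639.99 115.74 105.05] [-3.1416  0.     -1.1111]
die (0.9, [317.1, 309.0]) board (0.65, [320.6, 214.1])
die in hand fit [6.6677e+02 1.2983e+02 4.7000e-01] res 0.023 mid rel tool xy [-0.52  1.73] yaw err 0.007
board fit [6.3813e+02 1.1549e+02 4.6000e-01] res 0.013
tcp [639.97 115.73 105.03] [-3.1416  0.     -1.1112]
```

The die and board now agree within 0.3 mm, so I lower it.

Emit:
{"fn": "move_arm", "kwargs": {
  "moves": [
    [[0,0,0.045,0,0,0],[0,0,0.07,0,0,0],[0,0,0.08,0,0,0],[0,0,0.083,0,0,0],[0,0,0.084,0,0,0],[0,0,0.084,0,0,0]]
  ]
}}

```text
clock: 29.95
eef_pos: [640.2, 115.6, 22.7]
tool_rot: [-3.141, 0.0, -1.111]
force: [-3.6, -0.3, 5.9]
width: 54.6
```

Emit:
{"fn": "move_arm", "kwargs": {
  "moves": [
    [[0,0,0,0,0,0],[0,0,0,0,0,0],[0,0,0,0,0,0],[0,0,-0.03,0,0,0],[0,0,-0.08,0,0,0],[0,0,-0.119,0,0,0],[0,0,-0.119,0,0,0],[0,0,-0.119,0,0,0]]
  ],
  "jaw": 1
}}

```text
clock: 30.95
eef_pos: [639.6, 116.1, 139.5]
tool_rot: [3.141, 0.001, -1.111]
force: [-0.3, -0.9, -0.3]
width: 85.5
```

```bash
python3 plan.py a "[0, 0, 0.084, 0, 0, 0]";python3 plan.py a "[0,0,-0.119,0,0,0]"; python3 look.py w17 die_tag 667 129.8 .46 9; python3 look.py w17b board_tag 638.2 115.4 .46; python3 plan.py p 560 0 180 -1.3 400 -400 200 -1.3;  python3 - <<'E'
from h import *
d=get_image("wrist");im=d["color"];cv2.imwrite("pics/w18.png",cv2.resize(im[130:330,220:420],(600,600),interpolation=cv2.INTER_NEAREST))
E
```

```text
cmd [639.973 115.785  21.013  -3.142   0.     -1.111] meas [639.6 116.1 139.5] [ 3.1411e+00  7.0000e-04 -1.1108e+00] t 30.95 w 85.5 F [-0.3 -0.9 -0.3]
cmd [639.973 115.785 140.013  -3.142   0.     -1.111] meas [639.6 116.1 139.5] [ 3.1411e+00  7.0000e-04 -1.1108e+00] t 30.95 w 85.5 F [-0.3 -0.9 -0.3]
cut 0.58 [318. 252.] 6934
place 0.92 [317. 187.] [668.6 131.8   9. ]
fit [6.6859e+02 1.3037e+02 4.6000e-01] res 0.034 seed [667.0, 129.8, 0.46]
cut 0.57 [315. 207.] 13195
place 0.75 [320. 228.] [639.5 114.7   0. ]
fit [6.3874e+02 1.1564e+02 4.5000e-01] res 1.332 seed [638.2, 115.4, 0.46]
[0.0683, 0.123, -0.04, -0.0, 0.0, 0.189] rows>=2.3
[0.3557, 0.4439, -0.06, -0.0, 0.0, 0.189] rows>=6.9
```

View pics/w18.png

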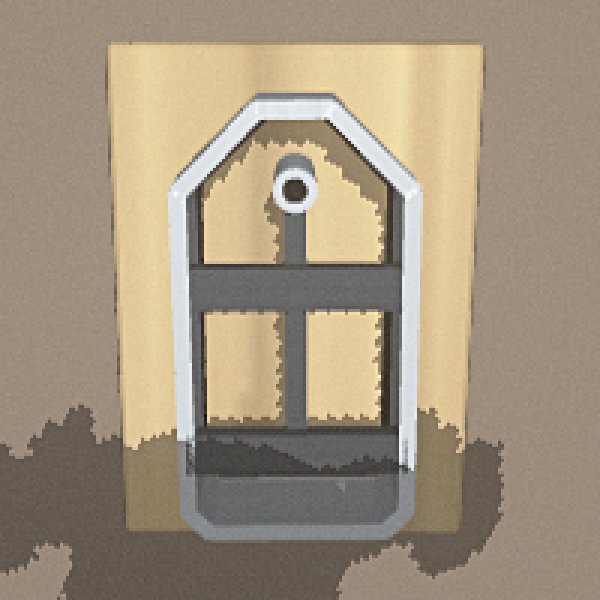

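The enlarged crop shows the tag die symmetric on its board, cut-off end the right way round, with no outline visible outside it. I move the arm clear and check everything with the fixed cameras.

```bash
python3 plan.py p 420 450 220 -1.111
```

```text
[-0.3971, 0.0488, -0.08, -0.0, 0.0, -0.0] rows>=6.5
```

Emit:
{"fn": "move_arm", "kwargs": {
  "moves": [
    [[-0.05,0.006,-0.04,0,0,0],[-0.1,0.012,-0.08,0,0,0],[-0.16,0.02,-0.08,0,0,0],[-0.22,0.027,-0.08,0,0,0],[-0.28,0.034,-0.08,0,0,0],[-0.34,0.042,-0.08,0,0,0],[-0.397,0.0488,-0.08,0,0,0],[-0.397,0.0488,-0.08,0,0,0],[-0.397,0.0488,-0.08,0,0,0]]
  ]
}}

```text
clock: 32.42
eef_pos: [420.3, 449.4, 219.9]
tool_rot: [-3.142, -0.001, -1.111]
force: [-0.1, -0.4, 0.6]
width: 85.6
```

```bash
python3 plan.py a "[-0.397, 0.0488, -0.08, 0, 0, 0]"; cat > s3.py <<'E'
from h import *
exp={"round":(368,-281,.0),"pocket":(451,-95.5,.025),"tag":(667.5,129.9,.46),"strap":(588,-339,.11)}
for n in("top","scene"):
    d=get_image(n);pose=campose(d);im=d["color"];tiles=[]
    for k in OUT:
        e=np.array(exp[k]);me=proj(T(np.array([[MID[k],0]]),e,41),d,pose)[0]
        L=[l for l in models.cut_out(n,"die_"+k) if np.hypot(*(l["uv"]-me))<25]
        if L:
            x,f=fit(OUT[k],(9,41),L[0]["pixels"],d,pose,[e]);m=T(np.array([[MID[k],0]]),x,0)[0]
            print(n,k,"mid",np.round(m[:2],1),"yaw",round(x[2],3),"res",round(f,3))
        u,v=np.int32(me);c=im[v-45:v+45,u-45:u+45];tiles.append(cv2.resize(c,(200,200),interpolation=cv2.INTER_CUBIC))
    cv2.imwrite(f"pics/{n}_fin.png",np.hstack(tiles));cv2.imwrite(f"pics/{n}_end.png",im)
    for k in("spool","jar"):
        print(k,[np.round(l["uv"]) for l in models.cut_out(n,k)[:1]])
E
python3 s3.py
```

```text
cmd [420.066 449.898 220.013  -3.142   0.     -1.111] meas [420.3 449.4 219.9] [-3.1416e+00 -1.2000e-03 -1.1108e+00] t 32.42 w 85.6 F [-0.1 -0.4  0.6]
top pocket mid [450.1 -95.6] yaw 0.051 res 0.089
top tag mid [638.9 113.9] yaw 0.434 res 3.733
top strap mid [ 560.7 -344. ] yaw 0.098 res 0.101
spool [array([244., 210.])]
jar [array([349., 199.])]
scene round mid [ 369.1 -282.2] yaw 0.105 res 0.102
scene pocket mid [450.6 -94.5] yaw -0.009 res 0.108
scene tag mid [641.5 116.2] yaw 0.489 res 0.089
scene strap mid [ 561.8 -342.3] yaw 0.074 res 0.118
spool [array([411., 212.])]
jar [array([353., 278.])]
```

View pics/top_fin.png

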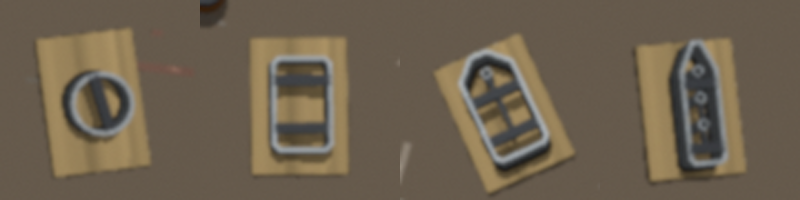

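View pics/scene_fin.png

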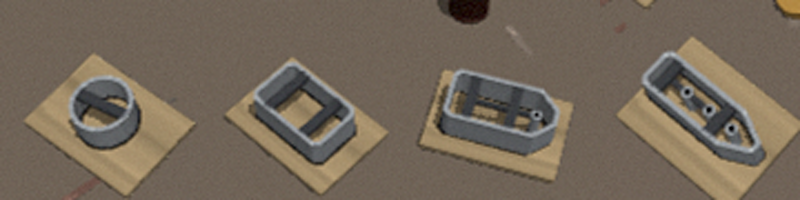

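View pics/scene_end.png

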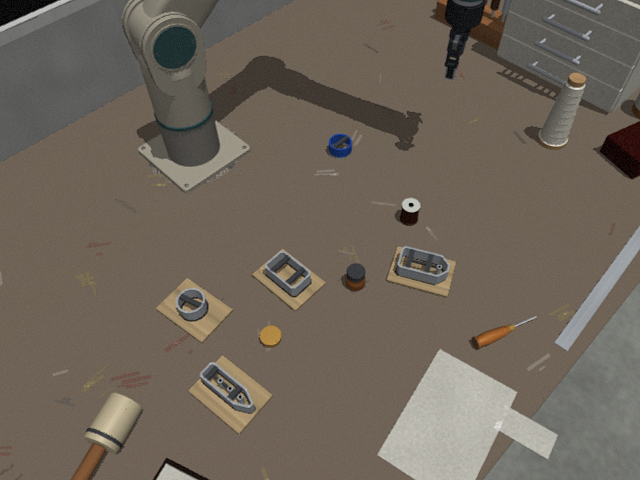

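The fixed cameras show all four dies on their boards the right way round, with the spool and jar unmoved. Their coarse fits of tag and strap disagree with the wrist fits by 2–3 mm. I have time, so I check each from the opposite side with the wrist camera turned half round, which cancels calibration bias.

Emit:
{"fn": "move_arm", "kwargs": {
  "moves": [
    [[0.03,-0.004,0,0,0,-0.18],[0.06,-0.008,0,0,0,-0.36],[0.09,-0.011,0,0,0,-0.54],[0.12,-0.015,0,0,0,-0.72],[0.15,-0.018,0,0,0,-0.9],[0.18,-0.022,0,0,0,-1.08],[0.21,-0.026,0,0,0,-1.26],[0.24,-0.03,0,0,0,-1.44],[0.27,-0.033,0,0,0,-1.62],[0.3,-0.037,0,0,0,-1.8],[0.33,-0.041,0.01,0,0,-1.98],[0.36,-0.044,0.02,0,0,-2.16],[0.38,-0.047,0.04,0,0,-2.34],[0.397,-0.0488,0.06,0,0,-2.52],[0.397,-0.0488,0.08,0,0,-2.7],[0.397,-0.0488,0.08,0,0,-2.88],[0.397,-0.0488,0.08,0,0,-3.06],[0.397,-0.0488,0.08,0,0,-3.14],[0.397,-0.0488,0.08,0,0,-3.14],[0.397,-0.0488,0.08,0,0,-3.14]]
  ]
}}

```text
clock: 35.62
eef_pos: [640.0, 115.6, 140.0]
tool_rot: [-3.141, 0.0, 2.027]
force: [-0.0, -0.0, 0.3]
width: 85.5
```

```bash
python3 plan.py a "[0.397, -0.0488, 0.08, 0, 0, -3.14]"; python3 look.py w19 die_tag 667.5 130 .46 9; python3 look.py w19b board_tag 638.2 115.4 .46;python3 - <<'E'
from h import *
d=get_image("wrist");im=d["color"];cv2.imwrite("pics/w19c.png",cv2.resize(im[130:330,220:420],(600,600),interpolation=cv2.INTER_NEAREST))
E
python3 plan.py p 559 -342 140 1.68
```

```text
cmd [639.973 115.785 140.013   3.142  -0.      2.029] meas [640.  115.6 140. ] [-3.1415e+00  2.0000e-04  2.0274e+00] t 35.62 w 85.5 F [-0.  -0.   0.3]
cut 0.75 [316. 248.] 7203
place 0.7 [317. 274.] [671.9 130.6   9. ]
fit [6.6991e+02 1.3085e+02 4.7000e-01] res 0.03 seed [667.5, 130.0, 0.46]
cut 0.69 [322. 216.] 12620
place 0.72 [320. 230.] [640.2 118.4   0. ]
fit [6.3962e+02 1.1600e+02 4.5000e-01] res 1.439 seed [638.2, 115.4, 0.46]
[-0.3747, -0.2751, 0.0, 0.0, -0.0, 0.349] rows>=7.4
```

View pics/w19c.png

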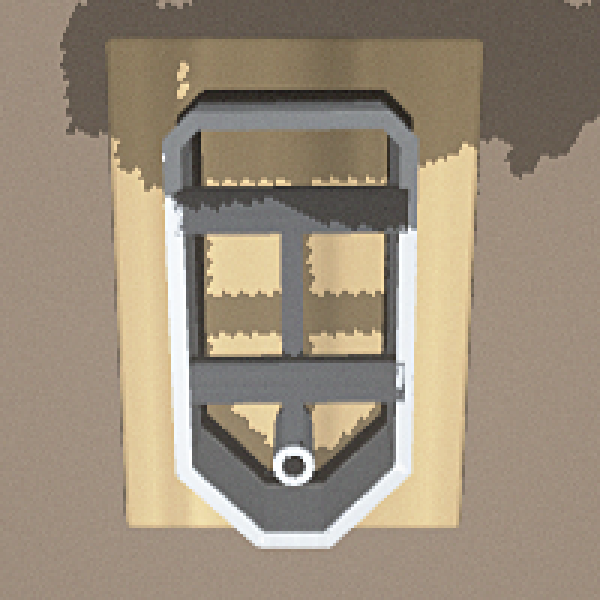

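View pics/w19b.png

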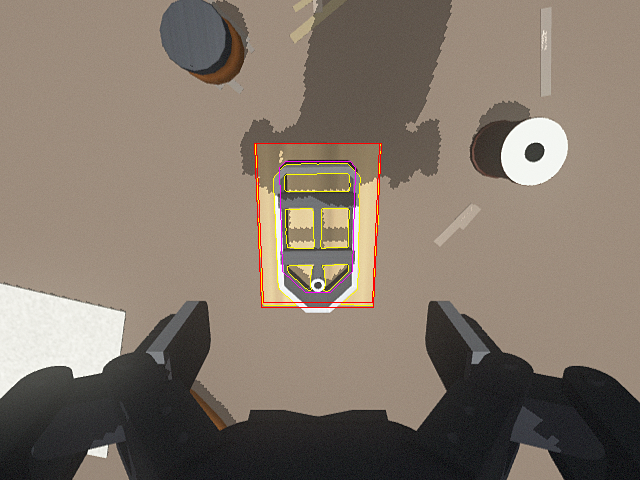

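```bash
python3 - <<'E'
import cv2,numpy as np
a=cv2.imread("pics/w18.png")[::3,::3]; b=cv2.imread("pics/w19c.png")[::3,::3]
cv2.imwrite("pics/z.png",np.hstack([cv2.resize(np.clip(x.astype(float)*g,0,255).astype(np.uint8)[5:65,45:155],(400,218*1),interpolation=cv2.INTER_NEAREST) for x,g in((a,1),(b,2))]))
for n,x in(("w18",a),("w19",b)):
    g=cv2.cvtColor(x,cv2.COLOR_BGR2GRAY);print(n,list(enumerate(g[8:60,90:105].mean(1).astype(int),8)))
    print(n,"bottom",list(enumerate(g[130:190,70:85].mean(1).astype(int),130)))
E
```

```text
w18 [(8, np.int64(146)), (9, np.int64(146)), (10, np.int64(145)), (11, np.int64(145)), (12, np.int64(145)), (13, np.int64(142)), (14, np.int64(154)), (15, np.int64(197)), (16, np.int64(196)), (17, np.int64(200)), (18, np.int64(198)), (19, np.int64(197)), (20, np.int64(198)), (21, np.int64(198)), (22, np.int64(198)), (23, np.int64(198)), (24, np.int64(199)), (25, np.int64(198)), (26, np.int64(198)), (27, np.int64(199)), (28, np.int64(200)), (29, np.int64(202)), (30, np.int64(189)), (31, np.int64(116)), (32, np.int64(132)), (33, np.int64(193)), (34, np.int64(238)), (35, np.int64(230)), (36, np.int64(229)), (37, np.int64(229)), (38, np.int64(235)), (39, np.int64(224)), (40, np.int64(112)), (41, np.int64(125)), (42, np.int64(126)), (43, np.int64(128)), (44, np.int64(127)), (45, np.int64(126)), (46, np.int64(130)), (47, np.int64(153)), (48, np.int64(191)), (49, np.int64(203)), (50, np.int64(198)), (51, np.int64(178)), (52, np.int64(156)), (53, np.int64(145)), (54, np.int64(138)), (55, np.int64(137)), (56, np.int64(159)), (57, np.int64(188)), (58, np.int64(207)), (59, np.int64(202))]
w18 b
[... 3008 characters left out ...]
8, np.int64(109)), (159, np.int64(108)), (160, np.int64(106)), (161, np.int64(109)), (162, np.int64(119)), (163, np.int64(132)), (164, np.int64(141)), (165, np.int64(152)), (166, np.int64(160)), (167, np.int64(169)), (168, np.int64(179)), (169, np.int64(187)), (170, np.int64(196)), (171, np.int64(205)), (172, np.int64(212)), (173, np.int64(223)), (174, np.int64(227)), (175, np.int64(216)), (176, np.int64(183)), (177, np.int64(176)), (178, np.int64(168)), (179, np.int64(162)), (180, np.int64(154)), (181, np.int64(148)), (182, np.int64(146)), (183, np.int64(146)), (184, np.int64(148)), (185, np.int64(147)), (186, np.int64(146)), (187, np.int64(147)), (188, np.int64(147)), (189, np.int64(146))]
```

View pics/z.png

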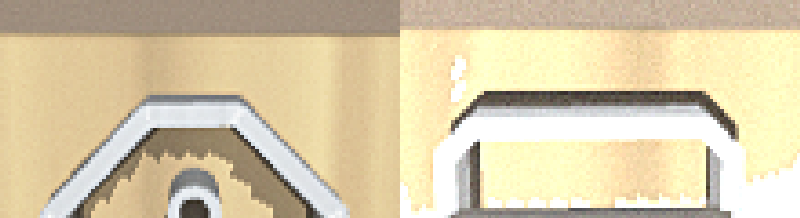

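The zoom shows the tag die about 2 mm too far toward its cut-off end: a black line of about 3 mm shows outside the square end, none at the other. I mend it by gripping, lifting slightly, shifting back 1.8 mm and lowering.

Emit:
{"fn": "move_arm", "kwargs": {
  "moves": [
    [[0,0,0.05,0,0,0],[0,0,0.09,0,0,0],[0,0,0.11,0,0,0],[0,0,0.118,0,0,0],[0,0,0.118,0,0,0]]
  ]
}}

```text
clock: 36.6
eef_pos: [640.6, 115.9, 22.5]
tool_rot: [3.141, 0.0, 2.029]
force: [-0.4, -0.2, 0.2]
width: 85.7
```

Emit:
{"fn": "move_arm", "kwargs": {
  "moves": [
    [[0,0,0,0,0,0],[0,0,0,0,0,0],[0,0,0,0,0,0],[0,0,0,0,0,0],[0,0,0,0,0,0],[0,0,-0.005,0,0,0],[0,-0.001,-0.006,0,0,0],[0,-0.0018,-0.006,0,0,0],[0,-0.0018,-0.006,0,0,0],[0,-0.0018,-0.006,0,0,0]]
  ],
  "jaw": 0
}}

```text
clock: 37.85
eef_pos: [638.2, 115.0, 27.8]
tool_rot: [-3.141, -0.0, 2.029]
force: [0.0, 0.6, -2.4]
width: 54.7
```

Emit:
{"fn": "move_arm", "kwargs": {
  "moves": [
    [[0,0,0.003,0,0,0],[0,0,0.005,0,0,0],[0,0,0.006,0,0,0],[0,0,0.006,0,0,0]]
  ]
}}

```text
clock: 38.35
eef_pos: [638.4, 115.0, 23.8]
tool_rot: [3.142, 0.0, 2.029]
force: [-3.7, -0.6, 10.8]
width: 54.7
```

Emit:
{"fn": "move_arm", "kwargs": {
  "moves": [
    [[0,0,0,0,0,0],[0,0,0,0,0,0],[0,0,0,0,0,0],[0,0.0005,-0.03,0,0,0],[0,0.001,-0.08,0,0,0],[0,0.0018,-0.118,0,0,0],[0,0.0018,-0.118,0,0,0],[0,0.0018,-0.118,0,0,0]]
  ],
  "jaw": 1
}}

```text
clock: 39.35
eef_pos: [639.3, 115.6, 139.3]
tool_rot: [-3.14, -0.0, 2.029]
force: [-0.2, 0.5, -0.8]
width: 85.0
```

```bash
cat > crop.py <<'E'
import sys
from h import *
d=get_image("wrist");im=d["color"];c=im[130:330,220:420];cv2.imwrite(f"pics/{sys.argv[1]}.png",cv2.resize(c,(600,600),interpolation=cv2.INTER_NEAREST))
g=cv2.cvtColor(c,cv2.COLOR_BGR2GRAY);print([(i,int(v)) for i,v in enumerate(g[8:48,90:105].mean(1),8)])
E
python3 crop.py w20; python3 plan.py p 559 -342 140 1.68
```

```text
[(8, 90), (9, 92), (10, 91), (11, 90), (12, 90), (13, 92), (14, 110), (15, 120), (16, 121), (17, 122), (18, 121), (19, 122), (20, 121), (21, 122), (22, 122), (23, 121), (24, 121), (25, 122), (26, 121), (27, 123), (28, 123), (29, 126), (30, 113), (31, 72), (32, 105), (33, 105), (34, 128), (35, 142), (36, 139), (37, 140), (38, 139), (39, 138), (40, 132), (41, 121), (42, 123), (43, 123), (44, 123), (45, 123), (46, 123), (47, 123)]
[-0.3747, -0.2751, 0.0, 0.0, -0.0, 0.349] rows>=7.4
```

View pics/w20.png

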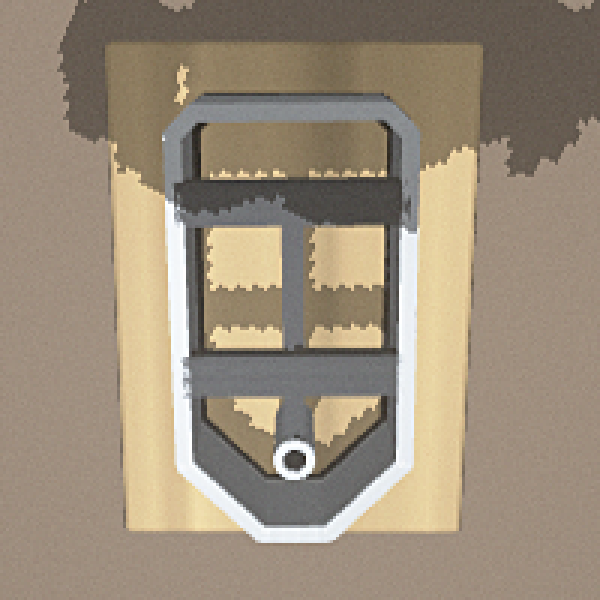

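The tag die now sits 13 mm from the board edge at its square end, as it should, with no black band left. I check the strap die the same way.

Emit:
{"fn": "move_arm", "kwargs": {
  "moves": [
    [[-0.047,-0.034,0,0,0,0.044],[-0.094,-0.069,0,0,0,0.088],[-0.141,-0.103,0,0,0,0.13],[-0.188,-0.138,0,0,0,0.175],[-0.235,-0.172,0,0,0,0.22],[-0.282,-0.206,0,0,0,0.26],[-0.33,-0.24,0,0,0,0.305],[-0.3747,-0.2751,0,0,0,0.349],[-0.3747,-0.2751,0,0,0,0.349],[-0.3747,-0.2751,0,0,0,0.349],[-0.3747,-0.2751,0,0,0,0.349]]
  ]
}}

```text
clock: 40.78
eef_pos: [559.6, -339.6, 139.2]
tool_rot: [-3.141, -0.002, 1.683]
force: [-0.8, -0.1, -0.2]
width: 85.4
```

```bash
python3 plan.py a "[-0.3747, -0.2751, 0, 0, 0, 0.349]"; python3 crop.py w21;python3 plan.py p 368 -281 140 1.68
```

```text
cmd [ 558.994 -341.951  140.013    3.142   -0.       1.68 ] meas [ 559.6 -339.6  139.2] [-3.1411e+00 -2.1000e-03  1.6828e+00] t 40.77 w 85.4 F [-0.8 -0.1 -0.2]
[(8, 89), (9, 88), (10, 89), (11, 87), (12, 91), (13, 108), (14, 112), (15, 113), (16, 113), (17, 114), (18, 114), (19, 117), (20, 110), (21, 63), (22, 36), (23, 38), (24, 55), (25, 90), (26, 109), (27, 134), (28, 139), (29, 138), (30, 138), (31, 138), (32, 137), (33, 123), (34, 114), (35, 116), (36, 116), (37, 115), (38, 117), (39, 116), (40, 117), (41, 118), (42, 116), (43, 94), (44, 61), (45, 69), (46, 70), (47, 73)]
[0.0814, -0.1832, 0.0, 0.0, -0.0, -0.0] rows>=3.2
```

View pics/w21.png

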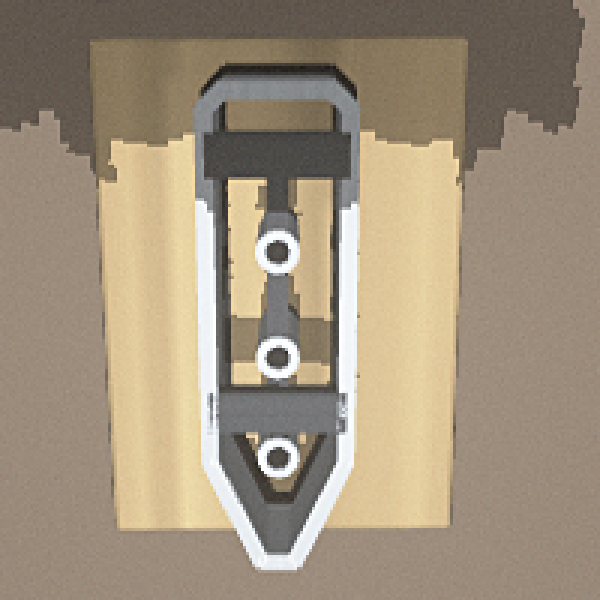

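The strap die shows the same fault: a black band outside its square end, about 2 mm off toward the point. I make the same correction.

Emit:
{"fn": "move_arm", "kwargs": {
  "moves": [
    [[0,0,0.05,0,0,0],[0,0,0.09,0,0,0],[0,0,0.11,0,0,0],[0,0,0.116,0,0,0],[0,0,0.116,0,0,0]]
  ]
}}

```text
clock: 41.45
eef_pos: [559.8, -342.1, 24.8]
tool_rot: [3.14, 0.001, 1.68]
force: [-0.2, -0.9, 0.3]
width: 85.4
```

Emit:
{"fn": "move_arm", "kwargs": {
  "moves": [
    [[0,0,0,0,0,0],[0,0,0,0,0,0],[0,0,0,0,0,0],[0,0,0,0,0,0],[0,0,0,0,0,0],[0,0,0,0,0,0],[0,0,-0.005,0,0,0],[0,-0.001,-0.006,0,0,0],[0,-0.0019,-0.006,0,0,0],[0,-0.0019,-0.006,0,0,0],[0,-0.0019,-0.006,0,0,0]]
  ],
  "jaw": 0
}}

```text
clock: 42.82
eef_pos: [557.0, -342.1, 29.8]
tool_rot: [-3.141, -0.0, 1.68]
force: [0.1, 0.2, -3.0]
width: 34.5
```

Emit:
{"fn": "move_arm", "kwargs": {
  "moves": [
    [[0,0,0.003,0,0,0],[0,0,0.005,0,0,0],[0,0,0.006,0,0,0],[0,0,0.006,0,0,0]]
  ]
}}

```text
clock: 43.32
eef_pos: [557.0, -342.1, 25.2]
tool_rot: [-3.141, -0.0, 1.68]
force: [-2.1, 1.6, 6.7]
width: 34.3
```

Emit:
{"fn": "move_arm", "kwargs": {
  "moves": [
    [[0,0,0,0,0,0],[0,0,0,0,0,0],[0,0,0,0,0,0],[0,0.0005,-0.03,0,0,0],[0,0.001,-0.08,0,0,0],[0,0.0019,-0.116,0,0,0],[0,0.0019,-0.116,0,0,0],[0,0.0019,-0.116,0,0,0]]
  ],
  "jaw": 1
}}

```text
clock: 44.32
eef_pos: [558.5, -341.6, 139.4]
tool_rot: [-3.141, -0.001, 1.68]
force: [0.1, 0.1, -1.5]
width: 85.3
```

```bash
python3 crop.py w22
```

```text
[(8, 87), (9, 88), (10, 89), (11, 87), (12, 88), (13, 86), (14, 92), (15, 112), (16, 116), (17, 115), (18, 115), (19, 115), (20, 115), (21, 119), (22, 107), (23, 71), (24, 102), (25, 118), (26, 141), (27, 137), (28, 137), (29, 137), (30, 138), (31, 133), (32, 114), (33, 117), (34, 118), (35, 117), (36, 118), (37, 118), (38, 118), (39, 119), (40, 122), (41, 112), (42, 63), (43, 68), (44, 69), (45, 70), (46, 71), (47, 72)]
```

View pics/w22.png

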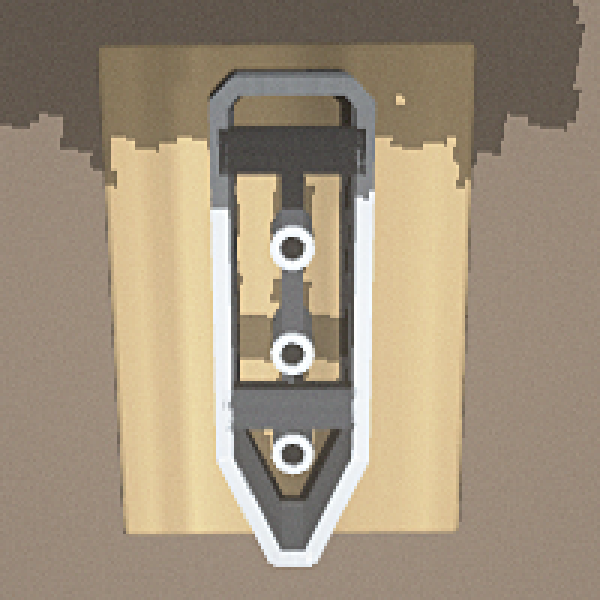

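The strap die now lies 6.7 mm from the board edge (7 nominal). I check the round and pocket dies.

Emit:
{"fn": "move_arm", "kwargs": {
  "moves": [
    [[0.024,-0.055,0,0,0,0],[0.048,-0.11,0,0,0,0],[0.07,-0.158,0,0,0,0],[0.0814,-0.1832,0,0,0,0],[0.0814,-0.1832,0,0,0,0],[0.0814,-0.1832,0,0,0,0]]
  ]
}}

```text
clock: 45.12
eef_pos: [369.2, -281.4, 139.6]
tool_rot: [3.141, 0.0, 1.68]
force: [0.4, -0.2, 0.2]
width: 85.5
```

```bash
python3 plan.py a "[0.0814, -0.1832, 0, 0, 0, 0]"; python3 look.py w23 die_round 368 -281 0 9; python3 crop.py w24;python3 plan.py p 451 -95.5 140 1.6
```

```text
cmd [ 368.014 -281.002  140.013    3.142   -0.       1.68 ] meas [ 369.2 -281.4  139.6] [3.1408e+00 3.0000e-04 1.6803e+00] t 45.12 w 85.5 F [ 0.4 -0.2  0.2]
cut 0.6 [317. 244.] 3667
place 0.64 [318. 227.] [ 366.2 -281.     9. ]
fit [ 3.6804e+02 -2.8148e+02  1.2000e-01] res 0.051 seed [368.0, -281.0, 0.0]
[(8, 88), (9, 88), (10, 88), (11, 86), (12, 87), (13, 105), (14, 114), (15, 114), (16, 115), (17, 115), (18, 116), (19, 116), (20, 115), (21, 116), (22, 116), (23, 116), (24, 117), (25, 116), (26, 117), (27, 117), (28, 117), (29, 117), (30, 118), (31, 117), (32, 117), (33, 118), (34, 117), (35, 118), (36, 118), (37, 118), (38, 118), (39, 118), (40, 119), (41, 118), (42, 119), (43, 119), (44, 119), (45, 120), (46, 118), (47, 120)]
[0.1754, 0.1027, 0.0, -0.0, -0.0, 0.08] rows>=3.3
```

View pics/w24.png

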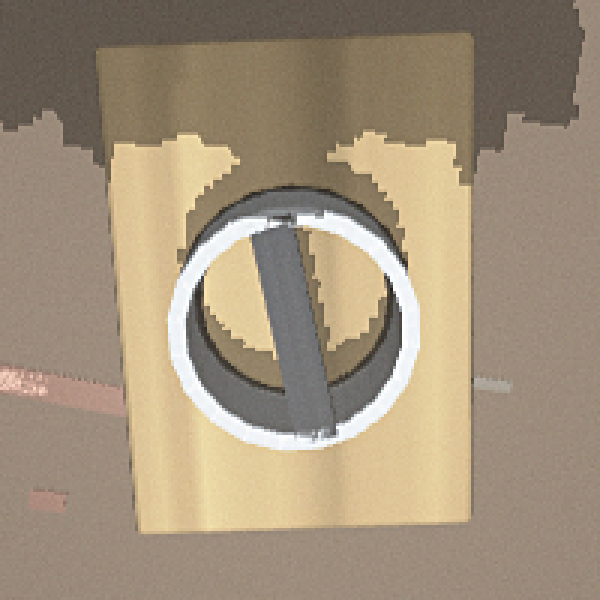

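The round die shows an even thin line from both sides, so it is centred. Last, the pocket die.

Emit:
{"fn": "move_arm", "kwargs": {
  "moves": [
    [[0.05,0.03,0,0,0,0.02],[0.1,0.06,0,0,0,0.04],[0.15,0.088,0,0,0,0.06],[0.1754,0.1027,0,0,0,0.08],[0.1754,0.1027,0,0,0,0.08],[0.1754,0.1027,0,0,0,0.08]]
  ]
}}

```text
clock: 46.08
eef_pos: [450.9, -96.1, 139.9]
tool_rot: [-3.141, 0.001, 1.6]
force: [-0.1, 0.1, 0.5]
width: 85.6
```

```bash
python3 plan.py a "[0.1754, 0.1027, 0, 0, 0, 0.08]"; python3 crop.py w25
```

```text
cmd [450.986 -95.454 140.013   3.142  -0.      1.6  ] meas [450.9 -96.1 139.9] [-3.1412e+00  6.0000e-04  1.5998e+00] t 46.08 w 85.6 F [-0.1  0.1  0.5]
[(8, 89), (9, 88), (10, 89), (11, 88), (12, 89), (13, 90), (14, 87), (15, 90), (16, 107), (17, 119), (18, 119), (19, 121), (20, 118), (21, 120), (22, 119), (23, 121), (24, 120), (25, 119), (26, 119), (27, 121), (28, 119), (29, 120), (30, 120), (31, 121), (32, 120), (33, 121), (34, 121), (35, 121), (36, 121), (37, 120), (38, 122), (39, 121), (40, 122), (41, 121), (42, 125), (43, 115), (44, 44), (45, 68), (46, 109), (47, 104)]
```

View pics/w25.png

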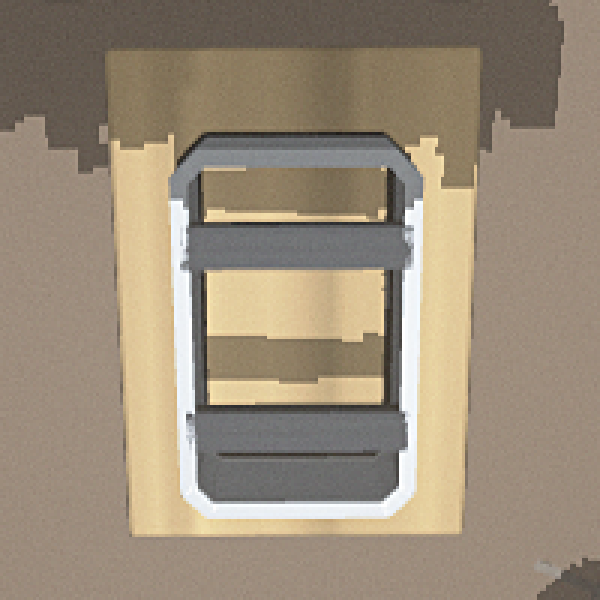

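The pocket die is square and within about 1 mm. I raise the arm, look at the whole scene once more and hand in.

Emit:
{"fn": "move_arm", "kwargs": {
  "moves": [
    [[0,0,-0.05,0,0,0],[0,0,-0.09,0,0,0],[0,0,-0.1,0,0,0],[0,0,-0.1,0,0,0]]
  ]
}}

```text
clock: 46.62
eef_pos: [450.7, -96.4, 240.1]
tool_rot: [3.141, 0.0, 1.598]
force: [0.1, 0.7, -0.4]
width: 85.6
```

```bash
python3 - <<'E'
from h import *
cv2.imwrite("pics/last.png",get_image("scene")["color"])
E
```

```text
(no output)
```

View pics/last.png

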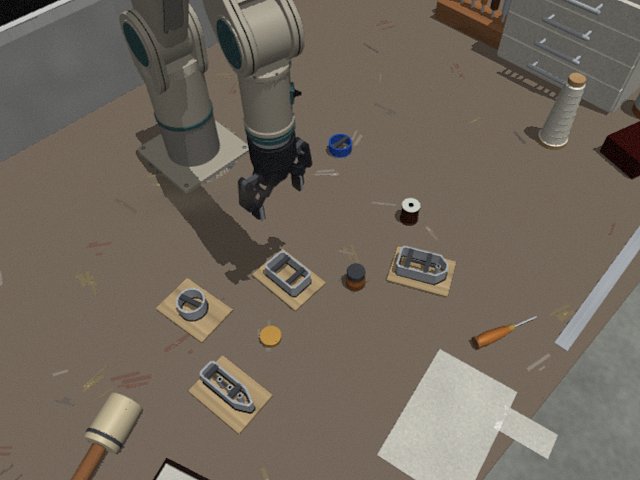

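The last picture shows the dies on their boards at (191,304), (289,273), (422,265) and (227,388). The spool (410,212), jar (355,277) and blue ring (340,145) are where they were, and the arm is clear.

```bash
python3 -c "
from cell import job;print(job.finish_job())"
```

```text
the job is handed in; nothing more can be done
None
```

All four dies are on the boards that carry their outlines, cutting edge down and the same way round as drawn. The job was handed in at about 47 s of the 93 s allowed. The spool, the amber jar and the blue ring stand where they were.

- **Corrected:** views from the opposite side showed the tag and strap dies about 2 mm too far toward their cut-off and pointed ends. I gripped each again and shifted it back by 1.8–1.9 mm.
- **Last checks:** close wrist views put all four within about 1 mm of their outlines.
- **Disagreement:** before the correction, the fixed cameras' coarser fits put the tag and strap dies 2–3 mm off, while the first wrist fits put them 0.5–1.5 mm off. I went by the wrist close-ups, and did not repeat the fixed-camera fits after the correction.
- **Contact force:** the highest reading printed during placing was about 14 N.

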